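Set the sample holder's opening with its thumbwheel

TASK

Close the sample holder to its gauge mark: rest a shut fingertip on top of the knurled thumbwheel and roll it, stroke by stroke, until the sliding jaw's pointer blade stands in line with the gauge tab. Turn it only by the top of the wheel, never pinching the wheel; do not touch the jaw or the tab, do not push the holder about or lift it, leave the beaker, jar and sample plate where they are, and finish with the hand clear.

Things in the scene. Friction and masses are not known exactly. Their poses are not given: they have to be found in the camera images.
- holder: Sample holder, loose on rubber feet, 1.6 kg: grey bed 100 x 270 mm, 20 mm high. Origin: centre of its underside, on the bench; z up, y along its length. From -y to +y: fixed jaw (50 mm in x, centred at y -115 mm, top 65 mm above the bench), gap, sliding jaw, thumbwheel (axle at x 0, y +75 mm). Nothing on it is higher than the wheel's top, 72 mm above the bench.
- wheel: Knurled steel thumbwheel, radius 22 mm, 24 mm wide, between two cheeks (outer faces at x +-21 mm, 30 mm long in y) that end 10 mm below its top. Origin: its centre, 50 mm above the bench. Its x axis is the axle, parallel to the holder's x; its y and z turn with it. A fingertip grips the rim by friction; about 2 N at the rim turns it, and it stays where it is left.
- wheel_top (a point): Top of the wheel's rim, on the holder, 22 mm above the axle; axes as the holder's. Dragging the rim here towards the holder's -y (towards the jaws) closes the gap through a rack: 12 mm of jaw travel per radian, 1 mm of jaw for 1.83 mm of rim. Dragging it towards +y opens the gap. It turns 5 rad from stop to stop.
- jaw: Sliding aluminium jaw, 50 mm in x, 20 mm in y, its top 61 mm above the bench. Origin: under its centre at bench height; axes as the holder's. It moves only along the holder's y, towards -y as the gap closes, 60 mm in all. Not to be touched.
- jaw_pointer (a point): Centre of the top edge of the jaw's pointer: a steel blade 3 mm thick in y, flush with the jaw's gap-side face, sticking out 7.5 mm from the jaw's +x side; top 60 mm above the bench. Axes as the holder's.
- gauge_mark (a point): Centre of the top edge of the gauge tab's upright brass blade, 3 mm thick in y, 10 mm wide in x, top 60 mm above the bench, 2.5 mm outboard of the pointer's path. Axes as the holder's. At the start it lies 17 to 39 mm further towards -y than the pointer; in line means that pointer and blade have the same y in the holder's frame.
- beaker: Bystander: glass beaker, 68 mm across, 85 mm high, loose, on the +x side of the holder. Origin: centre of its underside.
- jar: Bystander: small amber jar with white cap, 52 mm across, 75 mm high, loose, on the +x side of the holder. Origin: centre of its underside.
- sample: Bystander: white sample plate 50 x 50 x 12 mm lying flat, loose, on the -x side of the holder. Origin: centre of its underside.
- gauge: The gauge tab as a whole: brass clip 14 x 12 mm on the scale rail with its upright blade. Origin: 40 mm towards the holder's -x from the blade, at bench height, on the holder's centre line; axes as the holder's. Not to be touched.

How it is judged:
On the way, in this order (a step that is already met when the one before it is completed fails the run):
1. a finger bears on the thumbwheel (contact force between the fingers and wheel above 0.5 N), for 0.1 s.
2. the pointer comes into line with the gauge tab (within 3 mm) (y of jaw_pointer in the frame of gauge_mark between -0.003 and 0.003 m), for 0.1 s.
At the end, for the whole second after the job is handed in: The jaw's pointer stands within 3 mm of the gauge tab along the holder, at rest; the holder stands flat within 20 mm of where it was, and beaker, jar and sample plate within 15 mm of where they were (all of step 2 and linear speed of jaw below 0.003 m/s and angle between holder's own z axis and vertical below 0.05 rad and distance of holder from where it was at the start of the episode below 0.02 m and distance of each of beaker, jar, sample from where it was at the start of the episode below 0.015 m); the robot touches nothing.
It fails at once if the sliding jaw is touched (over 1 N) (contact force between any of the fingers, the arm and jaw above 1 N).
It fails at once if the gauge tab is touched (over 1 N) (contact force between any of the fingers, the arm and gauge above 1 N).
It fails at once if the wheel is pinched: fingers touch it with the grasp point less than 6 mm above its top (contact force between the fingers and wheel above 0.5 N and z of the grasp point in the frame of holder below 0.078 m).
It fails at once if the holder is pushed about or lifted (more than 20 mm, or tipped) (distance of holder from where it was at the start of the episode above 0.02 m or angle between holder's own z axis and vertical above 0.1 rad).
It fails at once if beaker, jar or sample plate is disturbed (moved more than 15 mm) (distance of any of beaker, jar, sample from where it was at the start of the episode above 0.015 m).
It also fails if it takes over 45 s, if anything falls off the work surface, if the arm or the gripper's body presses on something with over 40 N, if the wrist force passes 120 N, or if a joint passes its speed limit or range.

ROBOT

A 6-joint arm with a two-finger parallel gripper is mounted at the origin on the work surface. World frame = base frame: x ahead of the robot, y to its left, z up, the work surface at z = 0. Lengths are in m, angles in rad, forces in N, time in s.
With the tool pointing down it reaches from about 0.35 to 0.975 m from the base axis. Payload 4.9 kg.
Tool frame: the origin (TCP) lies at the very end of the fingers, on their centre line; the grasp point (between the pads) lies 19 mm behind it (ctrl.grasp_offset is the distance from the TCP to the grasp point, in m); y points along the fingers, z is the direction in which the jaws open and shut, and the axes are right-handed (so a half turn about y gives the same grasp; the last joint's range is limited). The gripper opens to 85 mm and grips with 20 to 120 N. Pads are 22 mm wide; open, the fingers measure 114 mm over their backs; the gripper's body (76 mm by 85 mm) begins 54 mm behind the grasp point. The pads swing forward as they close: fully open they stand 13 mm farther back than shut.
Start: joints at [0.984, 0.053, 1.613, -0, 1.476, -0.119], TCP at [0.282, 0.558, 0.2] pointing down, gripper open.
Joint ranges: [-3.01, 3.01], [-1.01, 2.22], [0.06, 2.58], [-1.02, 4.17], [0.09, 2.62], [-3.14, 3.14]. Speed limits (rad/s): [2.57, 2.57, 3.14, 3.14, 3.14, 3.14].

INTERFACE

Orientations are given as a rotation vector (axis times angle).
In Python, from station import ctrl, eyes, finish_job, find_in, regions_of, pinpoint gives the robot as it stands.
- The arm moves only by the tool play_rows, never from a script. Its argument "moves" is a list of rows, each an object of numbers: "x", "y", "z": the shift along the world's x, y, z in cm; "turn": the turn about the world's z in degrees; "jaw": the finger opening in cm, from 0 to 8.54. A call has 1 to 8 rows; each row shifts and turns the commanded pose from where the row before left it; what a row does not reach is not made up. A row lasts 1/12 s, in which the tool goes at most 41.7 mm and 7.16 degrees, less where a joint would pass 70% of its speed; a pose out of reach is approached as far as the arm can. A call is refused whole if a number of a shift passes 4.17 or a number of a turn 7.16, either way. A call with a gripper value outside its range is refused whole. The fingers move at their own pace and stop on an object; "squeeze" is the grip in N (left out, the last holds). Time passes only in rows, so rows that do not move let the fingers close. It gives the time, the measured TCP pose, the force and the opening at its end, in the units of the state.
- ctrl.get_obs(): the state, without advancing time (a new reading comes with each control period).
- eyes.get_image(name): name is "side" or "top"; returns a dict with "img" (400x640x3 uint8, red, green, blue), "camera_matrix" (3x3 intrinsics, pixels), "cam_to_world" (4x4, takes a point from camera to world coordinates). Camera axes: x right, y up, looking along -z (the intrinsics and any distortion apply to the point x, -y, -z); pixel columns grow to the right and rows downward; lengths in m; the calibration is good to about 2 mm. A picture is of the moment at which its call begins. There is no depth.
- finish_job(): hands the job in, once; it reports no verdict.
Trained networks look in the newest picture that a camera, given by its name, has taken for a name from the list of things; names that differ only in an ending like _2 or _b are one class to them, and where a whole thing is asked for, a point or a joint stands for the part that bears it (a point fixed in the world has none). Each returns a list of dicts, best first, with "score" (0 to 1); they miss things now and then, are a little off and sometimes report something else, mostly with a low value. They report only what shows in the picture. A call takes as long as a camera call.
- find_in(camera, query): "point" ([column, row] in pixels, amid what is visible of it).
- regions_of(camera, query): "pixels" (400x640 bool, what is visible of it) and "point" ([column, row] in pixels, amid what is visible of it).
- pinpoint(camera, query): "point" ([column, row] in pixels: a listed point, or the origin of a listed thing).
The state is a dict: "t": time; "q": joint angles; "dq": joint speeds; "effort": joint torques, N m; "tool_pos": TCP position; "tool_rot": TCP orientation; "contact_force": force on the tool from outside, world axes, zero at the start; "wrist_torque": the same for the moment, N m; "opening": finger opening in m.
Only numpy, scipy, OpenCV 4.12 (cv2) and the standard library are available. Lean on these libraries where they do the work, as an engineer would, in place of code of your own. Each camera call takes 0.05 s, during which the arm holds its last target.

## Working session

There is one attempt and no reset: what is moved stays moved. The work goes in short steps, Python scripts to look and compute and a tool call to move; the robot and the scene stay as the last step left them, time stands still between calls to the robot, and variables do not carry over. Pictures are saved under pics/ and viewed, and the job is handed in when it is done.

Besides the shell and the picture viewer there is one more tool, called after "Request:" in YAML: its name, and indented under it one key for each argument. play_rows: Moves the arm, as the interface text tells. Its arguments: {"type":"object","properties":{"moves":{"type":"array"},"squeeze":{"type":"number"}},"required":["moves"]}

```bash
mkdir -p pics
cat > h.py <<'E'
import numpy as np, cv2
from station import ctrl, eyes, finish_job, find_in, regions_of, pinpoint
def ray(cam,uv):
    K=cam["camera_matrix"];T=cam["cam_to_world"]
    d=np.linalg.inv(K)@np.array([uv[0],uv[1],1.]);d=np.array([d[0],-d[1],-d[2]])
    d=T[:3,:3]@d;return T[:3,3],d/np.linalg.norm(d)
def atz(cam,uv,z):
    o,d=ray(cam,uv);return o+d*(z-o[2])/d[2]
def tri(rs):
    A=np.zeros((3,3));b=np.zeros(3)
    for o,d in rs:
        P=np.eye(3)-np.outer(d,d);A+=P;b+=P@o
    x=np.linalg.solve(A,b);return x,[np.linalg.norm((np.eye(3)-np.outer(d,d))@(x-o)) for o,d in rs]
def proj(cam,p):
    T=cam["cam_to_world"];c=T[:3,:3].T@(np.asarray(p)-T[:3,3]);c=np.array([c[0],-c[1],-c[2]]);u=cam["camera_matrix"]@c;return u[:2]/u[2]
E
python3 - <<'E'
from h import *
np.set_printoptions(precision=4,suppress=True)
cs={n:eyes.get_image(n) for n in("side","top")}
for n,c in cs.items():
    cv2.imwrite(f"pics/{n}0.png",c["img"][:,:,::-1]); print(n,c["cam_to_world"][:3,3],{k:v for k,v in c.items() if k not in("img","cam_to_world")})
for q in["wheel_top","wheel","jaw_pointer","gauge_mark","holder","jaw","beaker","jar","sample","gauge"]:
    r=[]
    for n,c in cs.items():
        p=pinpoint(n,q)
        print(q,n,[(np.round(a["point"],1),round(a["score"],2)) for a in p[:3]])
        if p:r.append(ray(c,p[0]["point"]))
    if len(r)==2:print("   ",*tri(r))
o=ctrl.get_obs();print(o)
E
```

```text
side [ 0.2245 -0.4311  0.4116] {'camera_matrix': array([[383.7701,   0.    , 319.4044],
       [  0.    , 383.7701, 200.8973],
       [  0.    ,   0.    ,   1.    ]])}
top [ 0.4668 -0.0087  0.7919] {'camera_matrix': array([[381.4876,   0.    , 315.1192],
       [  0.    , 381.4876, 200.2887],
       [  0.    ,   0.    ,   1.    ]])}
wheel_top side [(array([313.1, 172.8]), 0.82)]
wheel_top top [(array([273.5, 186.6]), 0.74)]
    [0.6209 0.0564 0.0699] [np.float64(0.00029145415180695526), np.float64(0.0002914541518070116)]
wheel side [(array([311.5, 181.7]), 0.66), (array([256.8, 267.7]), 0.44)]
wheel top [(array([278. , 190.1]), 0.85), (array([387.6, 180.6]), 0.66), (array([312.5, 281.8]), 0.31)]
    [0.6148 0.05   0.0564] [np.float64(0.0028517681265889726), np.float64(0.002851768126589027)]
jaw_pointer side [(array([344.5, 206.3]), 0.97)]
jaw_pointer top [(array([329.7, 203.3]), 0.96)]
    [ 0.5937 -0.0543  0.0623] [np.float64(0.0018927118423177054), np.float64(0.0018927118423177026)]
gauge_mark side [(array([357.7, 216.6]), 0.46)]
gauge_mark top [(array([341.4, 202. ]), 0.54)]
    [
[... 915 characters left out ...]
265.2]), 0.79)]
sample top [(array([312.8, 282.9]), 0.93), (array([389. , 179.2]), 0.7)]
    [ 0.4401 -0.0254  0.0038] [np.float64(0.00202320468805386), np.float64(0.0020232046880540038)]
gauge side []
gauge top [(array([321.4, 217.2]), 0.33)]
{'t': 1.1, 'q': array([ 0.984 ,  0.0527,  1.6129,  0.    ,  1.476 , -0.119 ]), 'dq': array([ 0.0008, -0.0001,  0.0018,  0.0006, -0.0001,  0.0004]), 'effort': array([  0.0014, -39.3673, -37.0482,   0.    ,   0.0005,  -0.    ]), 'tool_pos': array([0.2818, 0.5578, 0.2   ]), 'tool_rot': array([-1.5395,  0.3668, -0.3668]), 'contact_force': array([-0.8225, -0.2422, -0.3547]), 'wrist_torque': array([-0.0235, -0.0016,  0.0076]), 'opening': 0.08536320373171898}
```

Run:
```python
import cv2
a=cv2.imread("pics/top0.png");s=cv2.imread("pics/side0.png")
cv2.imwrite("pics/topc.png",cv2.resize(a[110:310,220:480],None,fx=3,fy=3,interpolation=cv2.INTER_CUBIC))
cv2.imwrite("pics/sidec.png",cv2.resize(s[130:330,220:480],None,fx=3,fy=3,interpolation=cv2.INTER_CUBIC))
```

```text
(no output)
```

View pics/topc.png

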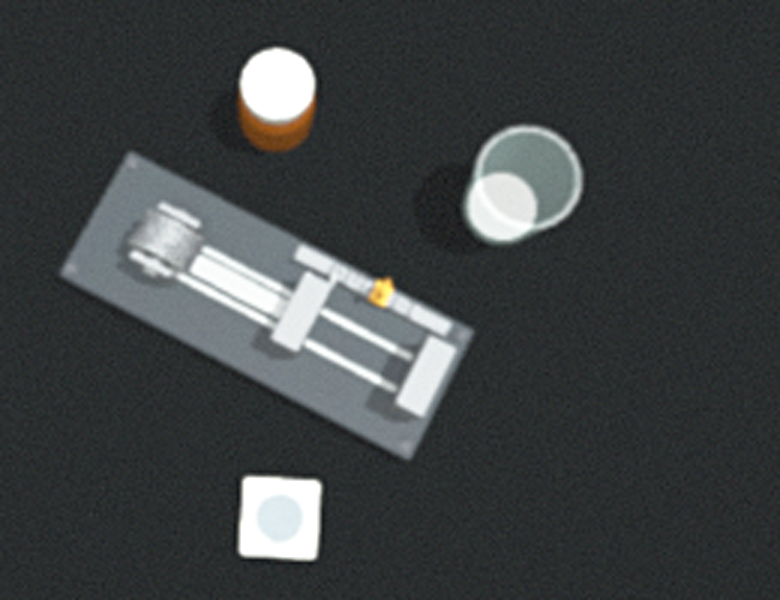

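View pics/sidec.png

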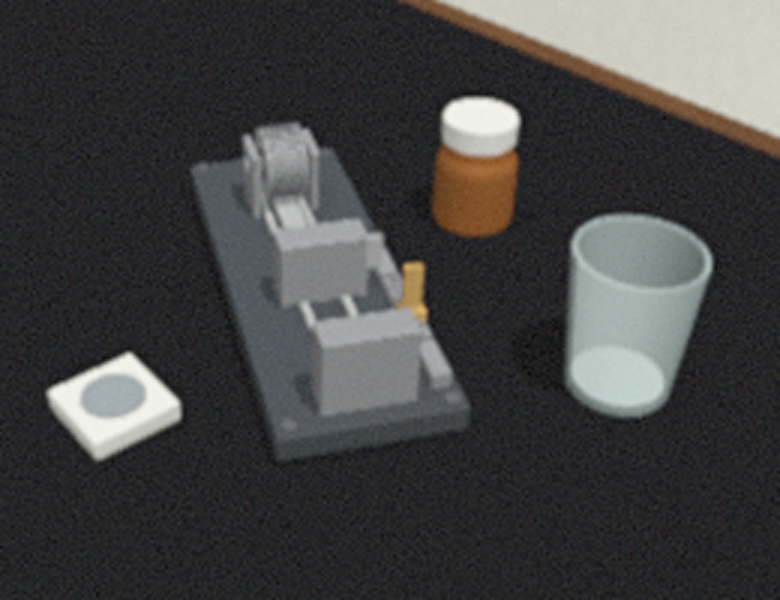

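```bash
cat >> h.py <<'E'
def gold(img):
    h=cv2.cvtColor(img,cv2.COLOR_RGB2HSV);m=(h[...,0]>15)&(h[...,0]<30)&(h[...,1]>100)&(h[...,2]>120)
    return m
E
python3 - <<'E'
from h import *
np.set_printoptions(precision=4,suppress=True)
cs={n:eyes.get_image(n) for n in("side","top")}
c=cs["top"]
C=[atz(c,(220+u/3,110+v/3),.02) for u,v in[(132,152),(62,272),(410,458),(474,328)]]
for p in C:print(p)
ctr=np.mean(C,0);yv=(C[0]+C[1]-C[2]-C[3])[:2];yv/=np.linalg.norm(yv);xv=np.array([yv[1],-yv[0]])
print("ctr",ctr,"y",yv,"x",xv,np.linalg.norm(C[0]-C[1]),np.linalg.norm(C[1]-C[2]),"wheel",ctr[:2]+.075*yv)
for n,cc in cs.items():
    m=gold(cc["img"]);ys,xs=np.nonzero(m);sel=(xs>330)&(xs<375)&(ys>195)&(ys<250)
    print(n,sorted(zip(ys[sel].tolist(),xs[sel].tolist())))
for n,uv in [("side",(344.5,206.3)),("side",(344.7,208.7)),("side",(358,217.5)),("side",(357.7,216.6)),("top",(329.7,203.3)),("top",(331.7,202.7)),("top",(341.4,202)),("top",(347.5,204.5))]:
    p=atz(cs[n],uv,.06);d=p[:2]-ctr[:2];print(n,uv,p,"holder xy",d@xv,d@yv)
E
```

```text
[0.6867 0.0826 0.02  ]
[0.6008 0.1266 0.02  ]
[ 0.4801 -0.1112  0.02  ]
[ 0.5685 -0.1551  0.02  ]
ctr [ 0.584  -0.0143  0.02  ] y [0.449  0.8935] x [ 0.8935 -0.449 ] 0.09647221077688191 0.26675080123703115 wheel [0.6177 0.0528]
side [(217, 358), (217, 359), (218, 354), (218, 355), (218, 356), (218, 357), (218, 358), (218, 359), (218, 360), (219, 354), (219, 355), (219, 356), (219, 357), (219, 358), (219, 359), (219, 360), (220, 355), (220, 356), (220, 357), (220, 358), (220, 359), (220, 360), (221, 355), (221, 356), (221, 357), (221, 358), (221, 359), (221, 360), (222, 355), (222, 356), (222, 357), (222, 358), (222, 359), (222, 360), (223, 355), (223, 356), (223, 357), (223, 358), (223, 359), (223, 360), (224, 355), (224, 356), (224, 357), (224, 358), (224, 359), (224, 360), (225, 355), (225, 356), (225, 357), (225, 358), (225, 359), (225, 360), (226, 355), (226, 356), (226, 357), (226, 358), (226, 359), (226, 360), (227, 355), (227, 356), (227, 357), (227, 358), (227, 359), (227, 360), (228, 355), (228, 356), (228, 357), (228, 358), (228, 359), (228, 360), (229, 354), (229, 355), (2
[... 1122 characters left out ...]
6 -0.027982652456420037
side (344.7, 208.7) [ 0.5934 -0.058   0.06  ] holder xy 0.02801994221488481 -0.034900092195526845
side (358, 217.5) [ 0.5922 -0.0899  0.06  ] holder xy 0.04128718182009264 -0.06393840693581358
side (357.7, 216.6) [ 0.5936 -0.0879  0.06  ] holder xy 0.04160988771388488 -0.061460806371106284
top (329.7, 203.3) [ 0.5926 -0.0533  0.06  ] holder xy 0.025224616860104156 -0.031020710511075487
top (331.7, 202.7) [ 0.5939 -0.0572  0.06  ] holder xy 0.028110230393197756 -0.03392359855849967
top (341.4, 202) [ 0.5957 -0.0761  0.06  ] holder xy 0.038235768717537456 -0.05002897691010918
top (347.5, 204.5) [ 0.591  -0.0881  0.06  ] holder xy 0.03942050518507701 -0.06280486178513243
```

Run:
```python
from h import *
from scipy.spatial.transform import Rotation as R
o=ctrl.get_obs();M=R.from_rotvec(o["tool_rot"]).as_matrix();print(M.round(3))
z=M[:2,2];a=np.degrees(np.arctan2(z[1],z[0]));t=np.degrees(np.arctan2(.8935,.449));print(a,t,"turn z->holder y",(t-a+90)%180-90)
print(o["q"])
```

```text
[[ 0.893 -0.     0.451]
 [-0.451 -0.     0.893]
 [ 0.    -1.    -0.   ]]
63.19385407430376 63.31963994111669 turn z->holder y 0.12578586681293302
[ 9.83985995e-01  5.26765276e-02  1.61291765e+00 -1.63678934e-06
  1.47600156e+00 -1.18954671e-01]
```

Request:
play_rows:
  moves:
    - {"x": 2.2, "y": -3.2, "jaw": 0}
    - {"x": 2.2, "y": -3.2, "jaw": 0}
    - {"x": 2.2, "y": -3.2, "jaw": 0}
    - {"x": 2.2, "y": -3.2, "jaw": 0}
    - {"x": 2.2, "y": -3.2, "jaw": 0}
    - {"x": 2.2, "y": -3.2, "jaw": 0}
    - {"x": 2.2, "y": -3.2, "jaw": 0}
    - {"x": 2.2, "y": -3.2, "jaw": 0}
  squeeze: 20

```text
invalid input
```

Request:
play_rows:
  moves:
    - {"x": 2.2, "y": -3.2, "jaw": 0}
    - {"x": 2.2, "y": -3.2, "jaw": 0}
    - {"x": 2.2, "y": -3.2, "jaw": 0}
    - {"x": 2.2, "y": -3.2, "jaw": 0}
    - {"x": 2.2, "y": -3.2, "jaw": 0}
    - {"x": 2.2, "y": -3.2, "jaw": 0}
    - {"x": 2.0, "y": -3.2, "jaw": 0}
    - {"jaw": 0}

```text
invalid input
```

Request:
play_rows:
  moves:
    - {"x": 2.2, "y": -3.2, "z": 0, "turn": 0, "jaw": 0}
    - {"x": 2.2, "y": -3.2, "z": 0, "turn": 0, "jaw": 0}
    - {"x": 2.2, "y": -3.2, "z": 0, "turn": 0, "jaw": 0}
    - {"x": 2.2, "y": -3.2, "z": 0, "turn": 0, "jaw": 0}
    - {"x": 2.2, "y": -3.2, "z": 0, "turn": 0, "jaw": 0}
    - {"x": 2.2, "y": -3.2, "z": 0, "turn": 0, "jaw": 0}
    - {"x": 2.2, "y": -3.2, "z": 0, "turn": 0, "jaw": 0}
    - {"x": 2.2, "y": -3.2, "z": 0, "turn": 0, "jaw": 0}
  squeeze: 20

```text
t: 1.87
tool_pos: [0.4586, 0.3002, 0.2003]
tool_rot: [-1.539, 0.366, -0.367]
contact_force: [0.7, 0.9, 0.8]
opening: -0.0
```

Request:
play_rows:
  moves:
    - {"x": 2.3, "y": -3.4, "z": 0, "turn": 0, "jaw": 0}
    - {"x": 2.3, "y": -3.4, "z": 0, "turn": 0, "jaw": 0}
    - {"x": 2.3, "y": -3.4, "z": 0, "turn": 0, "jaw": 0}
    - {"x": 2.3, "y": -3.4, "z": 0, "turn": 0, "jaw": 0}
    - {"x": 2.3, "y": -3.4, "z": 0, "turn": 0, "jaw": 0}
    - {"x": 2.3, "y": -3.4, "z": 0, "turn": 0, "jaw": 0}
    - {"x": 2.3, "y": -3.0, "z": 0, "turn": 0, "jaw": 0}
    - {"x": 0, "y": 0, "z": 0, "turn": 0, "jaw": 0}

```text
t: 2.53
tool_pos: [0.6217, 0.0622, 0.1998]
tool_rot: [-1.541, 0.37, -0.373]
contact_force: [0.2, 0.1, -0.3]
opening: -0.0001
```

Lower to about 85 mm and look.

Request:
play_rows:
  moves:
    - {"x": 0, "y": 0, "z": -3.0, "turn": 0, "jaw": 0}
    - {"x": 0, "y": 0, "z": -3.0, "turn": 0, "jaw": 0}
    - {"x": 0.1, "y": 0, "z": -3.0, "turn": 0, "jaw": 0}
    - {"x": 0, "y": 0, "z": -2.5, "turn": 0, "jaw": 0}
    - {"x": 0, "y": 0, "z": 0, "turn": 0, "jaw": 0}

```text
t: 2.95
tool_pos: [0.6149, 0.068, 0.078]
tool_rot: [-1.542, 0.376, -0.358]
contact_force: [-1.3, 0.7, -0.9]
opening: 0.0
```

```bash
cat > look.py <<'E'
import sys
from h import *
from scipy.spatial.transform import Rotation as R
np.set_printoptions(precision=4,suppress=True)
k=sys.argv[1]
out=[]
ctr=np.array([.584,-.0143]);yv=np.array([.449,.8935]);xv=np.array([.8935,-.449])
for n in("side","top"):
    c=eyes.get_image(n);im=c["img"][:,:,::-1]
    b=(270,145) if n=="side" else (240,150)
    out.append(cv2.resize(im[b[1]:b[1]+100,b[0]:b[0]+130],None,fx=5,fy=5,interpolation=cv2.INTER_CUBIC)[:, :])
    for q in("jaw_pointer","gauge_mark"):
        for p in pinpoint(n,q)[:1]:
            w=atz(c,p["point"],.06)[:2]-ctr;print(n,q,np.round(p["point"],1),round(p["score"],2),w@xv,w@yv)
    cv2.imwrite(f"pics/{n}_{k}.png",out[-1])
o=ctrl.get_obs();print(o["t"],o["tool_pos"],o["contact_force"],"tip hy",(o["tool_pos"][:2]-ctr)@yv,"hx",(o["tool_pos"][:2]-ctr)@xv)
E
python3 look.py a
```

```text
side jaw_pointer [348.3 205.7] 0.64 0.0363946709199513 -0.02772022783227361
side gauge_mark [358.3 217. ] 0.59 0.04217811203959273 -0.06270096832010279
top jaw_pointer [329.8 201.6] 0.88 0.028296017229441767 -0.029609184301932226
top gauge_mark [320.5 217.1] 0.65 -0.007207576325876296 -0.027683061824011063
3.25 [0.6217 0.0679 0.088 ] [0.1999 0.1778 0.5044] tip hy 0.090419228812557 hx -0.003241624921666232
```

View pics/side_a.png

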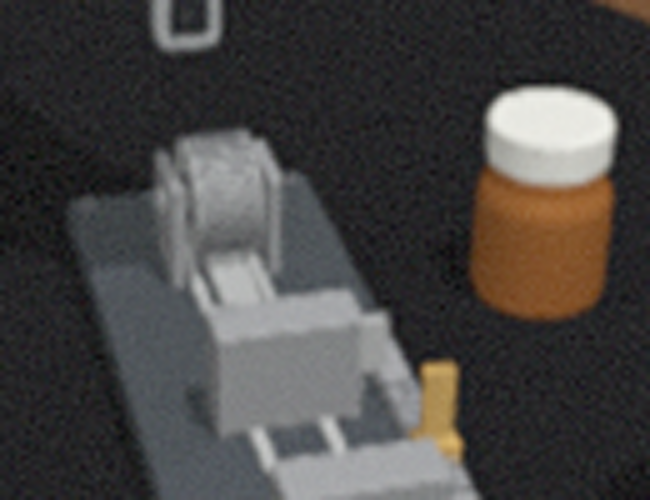

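View pics/top_a.png

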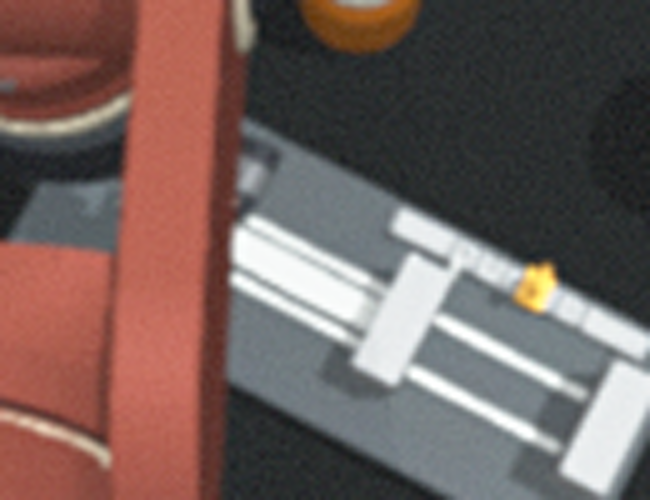

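Request:
play_rows:
  moves:
    - {"x": 0.1, "y": -0.6, "z": 0, "turn": 0, "jaw": 0}
    - {"x": 0, "y": 0, "z": 0, "turn": 0, "jaw": 0}
    - {"x": 0, "y": 0, "z": 0, "turn": 0, "jaw": 0}
    - {"x": 0, "y": 0, "z": 0, "turn": 0, "jaw": 0}

```text
t: 3.58
tool_pos: [0.621, 0.0617, 0.0854]
tool_rot: [-1.539, 0.367, -0.367]
contact_force: [-1.3, 0.5, -0.2]
opening: -0.0001
```

Request:
play_rows:
  moves:
    - {"x": 0, "y": 0, "z": -0.4, "turn": 0, "jaw": 0}
    - {"x": 0, "y": 0, "z": -0.4, "turn": 0, "jaw": 0}
    - {"x": 0, "y": 0, "z": -0.2, "turn": 0, "jaw": 0}
    - {"x": 0, "y": 0, "z": 0, "turn": 0, "jaw": 0}
    - {"x": 0, "y": 0, "z": 0, "turn": 0, "jaw": 0}

```text
t: 4.0
tool_pos: [0.6204, 0.0619, 0.0744]
tool_rot: [-1.54, 0.368, -0.366]
contact_force: [0.9, 0.6, 0.8]
opening: 0.0
```

Request:
play_rows:
  moves:
    - {"x": 0, "y": 0, "z": -0.2, "turn": 0, "jaw": 0}
    - {"x": 0, "y": 0, "z": 0, "turn": 0, "jaw": 0}
    - {"x": 0, "y": 0, "z": 0, "turn": 0, "jaw": 0}

```text
t: 4.25
tool_pos: [0.6208, 0.0618, 0.0729]
tool_rot: [-1.54, 0.367, -0.367]
contact_force: [-0.1, 0.1, 0.1]
opening: 0.0001
```

Request:
play_rows:
  moves:
    - {"x": 0, "y": 0, "z": -0.15, "turn": 0, "jaw": 0}
    - {"x": 0, "y": 0, "z": 0, "turn": 0, "jaw": 0}
    - {"x": 0, "y": 0, "z": 0, "turn": 0, "jaw": 0}

```text
t: 4.5
tool_pos: [0.6207, 0.0618, 0.0714]
tool_rot: [-1.54, 0.367, -0.367]
contact_force: [0.2, 0.0, -0.1]
opening: -0.0003
```

Request:
play_rows:
  moves:
    - {"x": 0, "y": 0, "z": -0.1, "turn": 0, "jaw": 0}
    - {"x": 0, "y": 0, "z": 0, "turn": 0, "jaw": 0}
    - {"x": 0, "y": 0, "z": 0, "turn": 0, "jaw": 0}

```text
t: 4.75
tool_pos: [0.6208, 0.0618, 0.0704]
tool_rot: [-1.54, 0.367, -0.367]
contact_force: [-0.2, -0.3, -0.4]
opening: 0.0001
```

```bash
python3 look.py b
```

```text
side jaw_pointer [344.5 205. ] 0.74 0.03087563246115953 -0.024184690671496093
side gauge_mark [360.7 217.6] 0.44 0.04534857343914241 -0.06518073789792109
top jaw_pointer [328.7 200.8] 0.76 0.0286952444163259 -0.026983854089262394
top gauge_mark [344.9 205.1] 0.53 0.03597176547025672 -0.05881424100654242
5.05 [0.6208 0.0619 0.0705] [-0.4819  0.6536  0.6181] tip hy 0.08458121119913656 hx -0.0012800401121625233
```

View pics/side_b.png

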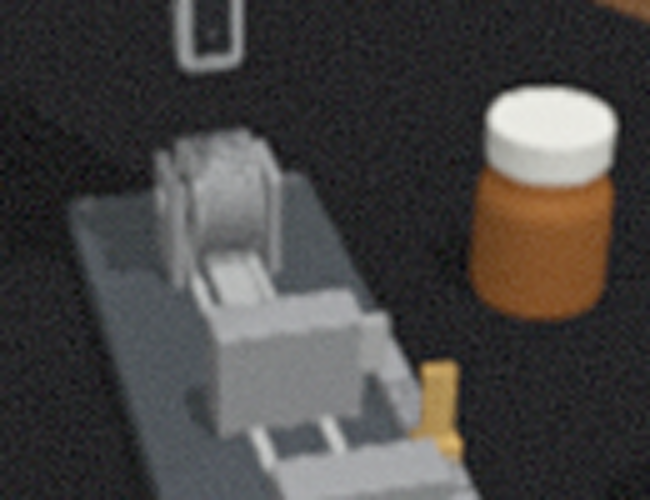

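Run:
```python
from h import *
c=eyes.get_image("side");o=ctrl.get_obs()
p=o["tool_pos"]
for dz in(0,.019,.03):print(dz,proj(c,p+[0,0,dz]),(proj(c,p+[0,0,dz])-[270,145])*5)
ctr=np.array([.584,-.0143]);yv=np.array([.449,.8935]);xv=np.array([.8935,-.449])
for hx,hy,z in [(0,.075,.072),(0,.085,.072),(-.021,.06,.062),(.021,.06,.062),(.05,.135,.02),(-.05,.135,.02)]:
    w=ctr+hx*xv+hy*yv;print(hx,hy,z,(proj(c,[*w,z])-[270,145])*5)
im=c["img"][:,:,::-1][120:200,270:370];cv2.imwrite("pics/z1.png",cv2.resize(np.clip(im.astype(float)*2,0,255).astype(np.uint8),None,fx=7,fy=7,interpolation=cv2.INTER_CUBIC))
c=eyes.get_image("top");im=c["img"][:,:,::-1][130:230,220:320];cv2.imwrite("pics/z2.png",cv2.resize(im,None,fx=6,fy=6,interpolation=cv2.INTER_CUBIC))
```

```text
0 [311.37166891 171.46360762] [206.85834457 132.31803812]
0.019 [311.22542688 162.3481195 ] [206.1271344   86.74059751]
0.03 [311.13879897 156.94847036] [205.69399486  59.74235179]
0 0.075 0.072 [215.84614715 140.32308913]
0 0.085 0.072 [209.91801859 127.84591248]
-0.021 0.06 0.062 [168.92078631 190.43658777]
0.021 0.06 0.062 [280.91721128 176.71749369]
0.05 0.135 0.02 [302.96278315 169.51787057]
-0.05 0.135 0.02 [ 63.81879257 198.69839202]
```

View pics/z1.png

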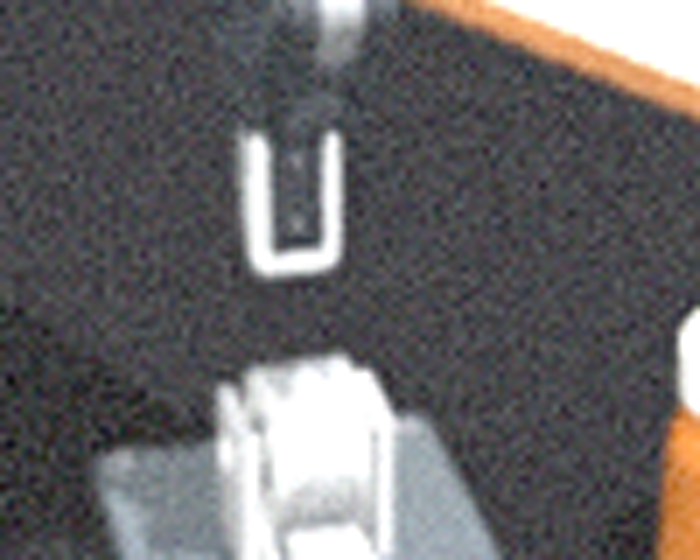

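View pics/z2.png

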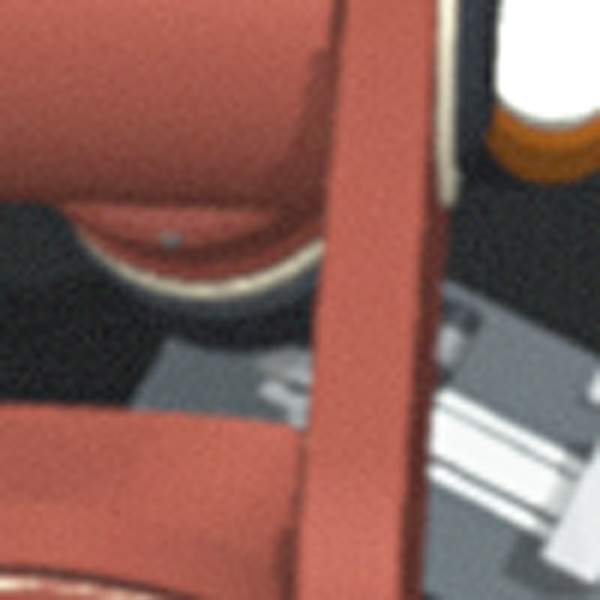

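Request:
play_rows:
  moves:
    - {"x": 0, "y": 0, "z": -0.1, "turn": 0, "jaw": 0}
    - {"x": 0, "y": 0, "z": 0, "turn": 0, "jaw": 0}
    - {"x": 0, "y": 0, "z": 0, "turn": 0, "jaw": 0}

```text
t: 5.4
tool_pos: [0.6207, 0.0619, 0.0694]
tool_rot: [-1.54, 0.367, -0.367]
contact_force: [-0.2, -0.5, -0.3]
opening: 0.0001
```

Request:
play_rows:
  moves:
    - {"x": 0, "y": 0, "z": -0.1, "turn": 0, "jaw": 0}
    - {"x": 0, "y": 0, "z": 0, "turn": 0, "jaw": 0}
    - {"x": 0, "y": 0, "z": 0, "turn": 0, "jaw": 0}

```text
t: 5.65
tool_pos: [0.6207, 0.0618, 0.0684]
tool_rot: [-1.54, 0.367, -0.367]
contact_force: [-1.0, 0.3, 0.4]
opening: -0.0002
```

Request:
play_rows:
  moves:
    - {"x": 0, "y": 0, "z": 0.6, "turn": 0, "jaw": 0}
    - {"x": -0.2, "y": -0.5, "z": 0, "turn": 0, "jaw": 0}
    - {"x": 0, "y": 0, "z": 0, "turn": 0, "jaw": 0}
    - {"x": 0, "y": 0, "z": -0.3, "turn": 0, "jaw": 0}
    - {"x": 0, "y": 0, "z": 0, "turn": 0, "jaw": 0}
    - {"x": 0, "y": 0, "z": 0, "turn": 0, "jaw": 0}

```text
t: 6.15
tool_pos: [0.6184, 0.0568, 0.071]
tool_rot: [-1.54, 0.368, -0.366]
contact_force: [0.1, -0.5, -0.1]
opening: 0.0001
```

Request:
play_rows:
  moves:
    - {"x": 0, "y": 0, "z": -0.1, "turn": 0, "jaw": 0}
    - {"x": 0, "y": 0, "z": 0, "turn": 0, "jaw": 0}
    - {"x": 0, "y": 0, "z": 0, "turn": 0, "jaw": 0}

```text
t: 6.4
tool_pos: [0.6187, 0.0569, 0.0703]
tool_rot: [-1.54, 0.367, -0.367]
contact_force: [-0.2, 0.9, 0.0]
opening: 0.0002
```

Request:
play_rows:
  moves:
    - {"x": 0, "y": 0, "z": -0.1, "turn": 0, "jaw": 0}
    - {"x": 0, "y": 0, "z": 0, "turn": 0, "jaw": 0}
    - {"x": 0, "y": 0, "z": 0, "turn": 0, "jaw": 0}

```text
t: 6.65
tool_pos: [0.6188, 0.0569, 0.0694]
tool_rot: [-1.54, 0.367, -0.367]
contact_force: [0.4, 0.4, -0.1]
opening: -0.0004
```

Run:
```python
from h import *
c=eyes.get_image("side");o=ctrl.get_obs()
p=o["tool_pos"];print(p,o["contact_force"],(proj(c,p)-[270,120])*7)
im=c["img"][:,:,::-1][120:200,270:370];cv2.imwrite("pics/z3.png",cv2.resize(np.clip(im.astype(float)*2.5-30,0,255).astype(np.uint8),None,fx=7,fy=7,interpolation=cv2.INTER_CUBIC))
```

```text
[0.61880017 0.05686118 0.06947228] [ 0.94532856 -0.6525256   0.28462603] [295.62974563 372.81880724]
```

View pics/z3.png

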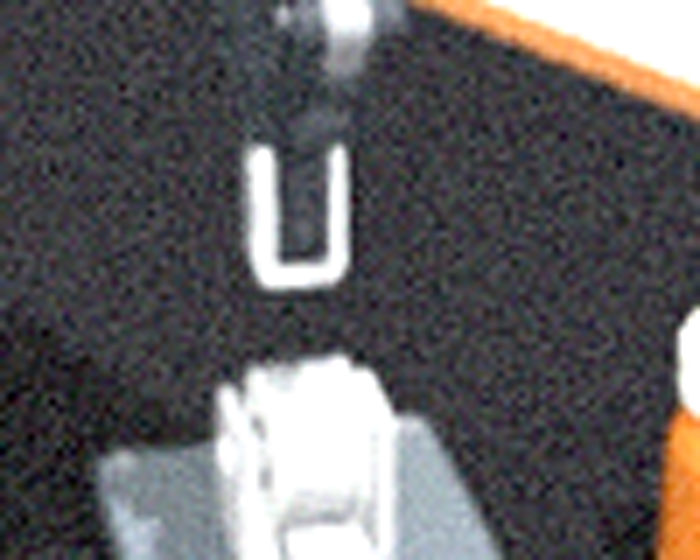

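Request:
play_rows:
  moves:
    - {"x": 0, "y": 0, "z": -0.1, "turn": 0, "jaw": 0}
    - {"x": 0, "y": 0, "z": 0, "turn": 0, "jaw": 0}
    - {"x": 0, "y": 0, "z": 0, "turn": 0, "jaw": 0}

```text
t: 6.95
tool_pos: [0.6188, 0.0568, 0.0684]
tool_rot: [-1.54, 0.367, -0.367]
contact_force: [0.0, 0.2, -0.1]
opening: 0.0005
```

Request:
play_rows:
  moves:
    - {"x": 0, "y": 0, "z": -0.1, "turn": 0, "jaw": 0}
    - {"x": 0, "y": 0, "z": 0, "turn": 0, "jaw": 0}
    - {"x": 0, "y": 0, "z": 0, "turn": 0, "jaw": 0}

```text
t: 7.2
tool_pos: [0.6187, 0.0569, 0.0674]
tool_rot: [-1.539, 0.367, -0.367]
contact_force: [0.2, -0.5, -0.1]
opening: 0.0001
```

Run:
```python
from h import *
ims=[]
for i in range(12):
    c=eyes.get_image("side");ims.append(c["img"].astype(float))
o=ctrl.get_obs();print(o["t"],o["tool_pos"],o["contact_force"])
im=np.mean(ims,0)[:,:,::-1][120:200,270:370];cv2.imwrite("pics/z4.png",cv2.resize(np.clip(im*5-80,0,255).astype(np.uint8),None,fx=7,fy=7,interpolation=cv2.INTER_CUBIC))
```

```text
7.8 [0.61882044 0.0568357  0.06752327] [ 0.40325192  1.15252361 -0.15560058]
```

View pics/z4.png

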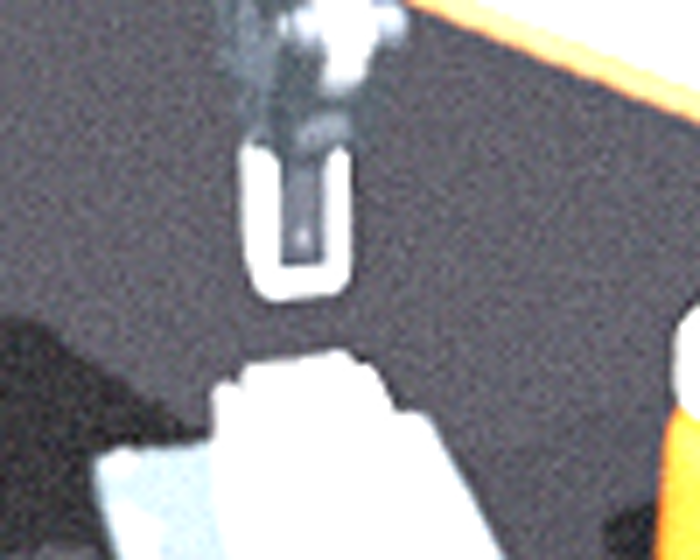

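Request:
play_rows:
  moves:
    - {"x": 0, "y": 0, "z": 2.0, "turn": 0, "jaw": 0}
    - {"x": 0, "y": 0, "z": 2.0, "turn": 0, "jaw": 0}
    - {"x": 0, "y": 0, "z": 2.0, "turn": 0, "jaw": 0}
    - {"x": 0, "y": 0, "z": 0, "turn": 0, "jaw": 0}
    - {"x": 0, "y": 0, "z": 0, "turn": 0, "jaw": 0}
    - {"x": 0, "y": 0, "z": 0, "turn": 0, "jaw": 0}

```text
t: 8.3
tool_pos: [0.6183, 0.0568, 0.1266]
tool_rot: [-1.54, 0.368, -0.366]
contact_force: [-0.1, 1.2, 0.3]
opening: -0.0001
```

Run:
```python
from h import *
c=eyes.get_image("side");o=ctrl.get_obs();print(o["t"],o["tool_pos"],proj(c,o["tool_pos"]))
cv2.imwrite("pics/z5.png",c["img"][:,:,::-1])
t=eyes.get_image("top");cv2.imwrite("pics/z6.png",t["img"][:,:,::-1]);print(proj(t,o["tool_pos"]))
```

```text
8.35 [0.61783433 0.05688756 0.1258854 ] [311.39156735 145.46819186]
[270.50401298 181.78990261]
```

View pics/z5.png

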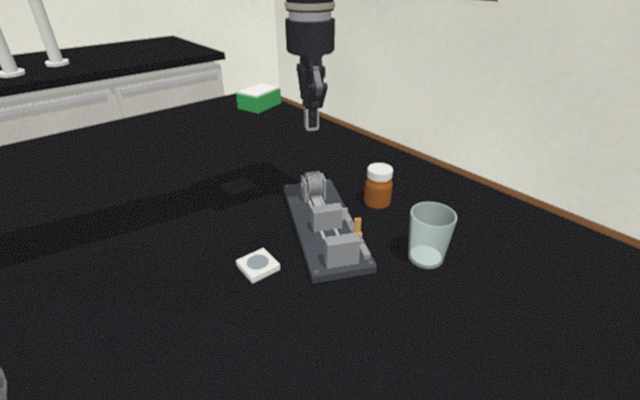

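View pics/z6.png

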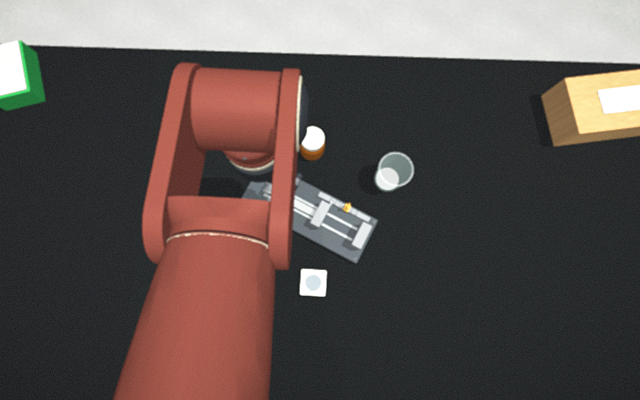

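```bash
cat > tip.py <<'E'
from h import *
import sys,json
ims=[];
for i in range(6):
    c=eyes.get_image("side");ims.append(c["img"].astype(float))
o=ctrl.get_obs();im=np.mean(ims,0)
u,v=proj(c,o["tool_pos"]);print(o["t"],o["tool_pos"],(u,v))
T=c["cam_to_world"];print("depth",-(T[:3,:3].T@(o["tool_pos"]-T[:3,3]))[2])
x0,y0=int(u)-40,max(0,int(v)-60)
k=im[y0:y0+80,x0:x0+80][:,:,::-1];print("crop",x0,y0,"x8")
cv2.imwrite(f"pics/{sys.argv[1]}.png",cv2.resize(np.clip(k*2.5-30,0,255).astype(np.uint8),None,fx=7,fy=7,interpolation=cv2.INTER_CUBIC))
E
python3 tip.py t1
```

```text
8.7 [0.61854261 0.05684844 0.12692082] (np.float64(311.70625057882427), np.float64(144.83028836094152))
depth 0.6814192956714353
crop 271 84 x8
```

View pics/t1.png

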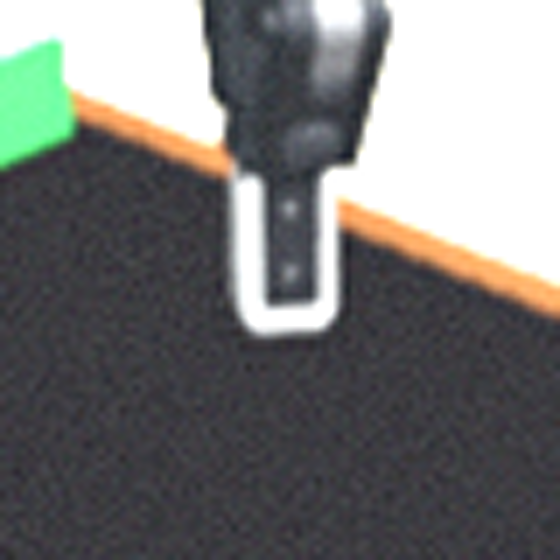

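Request:
play_rows:
  moves:
    - {"x": -3.0, "y": -2, "z": 0, "turn": 0, "jaw": 0}
    - {"x": -3.0, "y": -2, "z": 0, "turn": 0, "jaw": 0}
    - {"x": -3.0, "y": -2, "z": 0, "turn": 0, "jaw": 0}
    - {"x": -3.0, "y": -2, "z": 0, "turn": 0, "jaw": 0}
    - {"x": 0, "y": 0, "z": 0, "turn": 0, "jaw": 0}
    - {"x": 0, "y": 0, "z": 0, "turn": 0, "jaw": 0}
    - {"x": 0, "y": 0, "z": 0, "turn": 0, "jaw": 0}

```text
t: 9.28
tool_pos: [0.4994, -0.0232, 0.128]
tool_rot: [-1.539, 0.366, -0.368]
contact_force: [-0.2, -0.1, 0.2]
opening: -0.0005
```

```bash
python3 tip.py t2
```

```text
9.5833 [ 0.49946367 -0.02277086  0.12759863] (np.float64(283.33913008465356), np.float64(183.53417001452937))
depth 0.5652716085208214
crop 243 123 x8
```

View pics/t2.png

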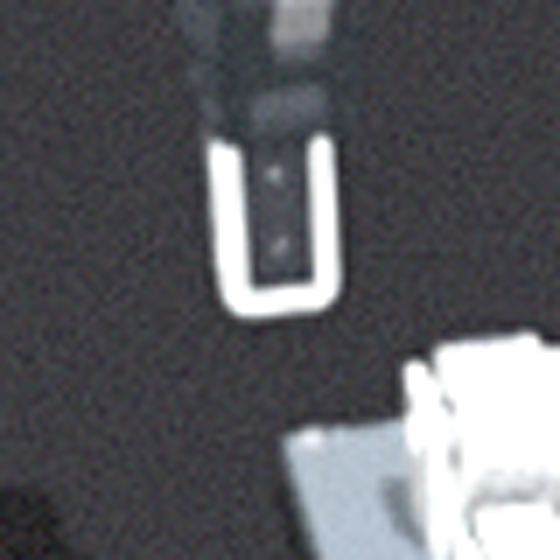

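Run:
```python
from h import *
from scipy.optimize import least_squares
c=eyes.get_image("side")
D=[((312.1,131.6),(.61854,.05685,.1269)),((283.7,168),(.49946,-.0228,.1276)),((312.9,162.4),(.6188,.0568,.0675))]
f=lambda o:np.concatenate([proj(c,np.array(t)+o)-u for u,t in D])
r=least_squares(f,[0,0,0]);print(r.x,f(r.x)); print(np.linalg.inv(r.jac.T@r.jac)**.5)
for z in(0,.013,.019,.022):print(z,f([0,0,z]))
```

```text
[0.00445666 0.0034123  0.0225402 ] [ 0.16341575  0.12195055 -0.06145534  0.21507493 -0.09342108 -0.4000916 ]
[[0.00942362 0.01080737        nan]
 [0.01080737 0.01249507        nan]
 [       nan        nan 0.00764689]]
0 [-0.39528425 13.24119741 -0.35136045 15.5417383  -0.63265903 11.80536375]
0.013 [-0.49657433  6.43381426 -0.83076986  7.80485452 -0.72373357  5.60050198]
0.019 [-0.54403914  3.24385573 -1.05613141  4.16788772 -0.76638188  2.69489479]
0.022 [-0.56794402  1.63728454 -1.16980307  2.33341318 -0.7878539   1.23201741]<stdin>:6: RuntimeWarning: invalid value encountered in sqrt
```

Run:
```python
from h import *
c=eyes.get_image("side")
t=np.array([.4994,-.0228,.1277])
for dz in(0,.022,.073,.095,.12,.14,.16,.2):print(dz,proj(c,t+[0,0,dz]), proj(c,t+[-.025,-.033,dz]))
cv2.imwrite("pics/z7.png",cv2.resize(c["img"][:,:,::-1][0:200,180:390],None,fx=3.5,fy=3,interpolation=cv2.INTER_CUBIC)[:600])
o=ctrl.get_obs();print(o["t"],o["q"])
```

```text
0 [283.31182326 183.49626177] [282.5644663  198.52408435]
0.022 [282.49246101 170.28489138] [281.67299637 184.77125667]
0.073 [280.45042212 137.35912232] [279.44025603 150.32646795]
0.095 [279.50187556 122.06478825] [278.39775493 134.24366182]
0.12 [278.36923102 103.80206446] [277.14842488 114.97007745]
0.14 [277.41807502  88.46565577] [276.09548024  98.7261574 ]
0.16 [276.42394363  72.43631348] [274.99123348  81.6907926 ]
0.2 [274.29455309  38.10208916] [272.61306806  45.00251152]
9.6833 [-1.94850663e-01 -1.96888256e-01  1.97275224e+00 -1.21511895e-05
  1.36590465e+00 -1.29846656e+00]
```

View pics/z7.png

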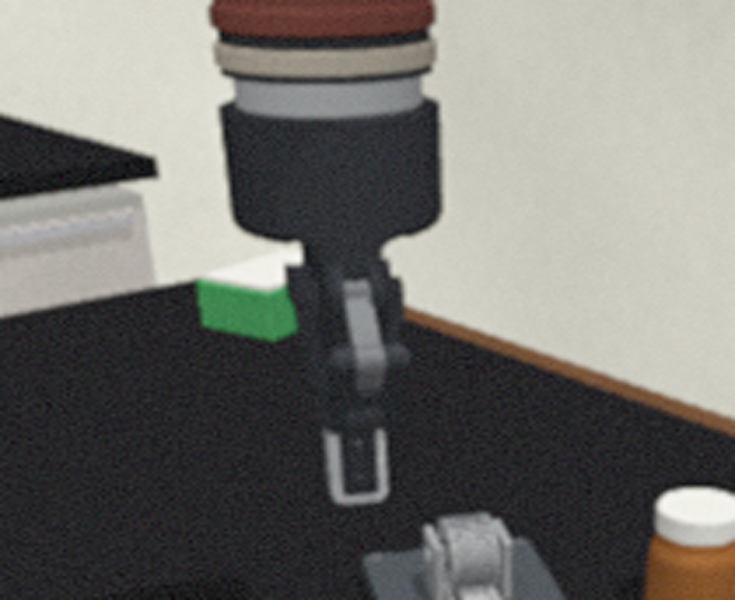

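Request:
play_rows:
  moves:
    - {"x": 0, "y": 0, "z": 3.5, "turn": 0, "jaw": 0}
    - {"x": 0, "y": 0, "z": 3.5, "turn": 0, "jaw": 0}
    - {"x": 0, "y": -3.5, "z": 0, "turn": 0, "jaw": 0}
    - {"x": 0, "y": -4, "z": 0, "turn": 0, "jaw": 0}
    - {"x": 0, "y": -4, "z": 0, "turn": 0, "jaw": 0}
    - {"x": 0, "y": -4, "z": 0, "turn": 0, "jaw": 0}
    - {"x": 0, "y": -4, "z": 0, "turn": 0, "jaw": 0}
    - {"x": 0, "y": -4, "z": 0, "turn": 0, "jaw": 0}

```text
t: 10.35
tool_pos: [0.4987, -0.26, 0.1976]
tool_rot: [-1.54, 0.366, -0.367]
contact_force: [0.2, 0.4, 0.7]
opening: -0.0002
```

Request:
play_rows:
  moves:
    - {"x": 0, "y": -4, "z": 0, "turn": 0, "jaw": 0}
    - {"x": 0, "y": -4, "z": 0, "turn": 0, "jaw": 0}
    - {"x": 0, "y": -4, "z": 0, "turn": 0, "jaw": 0}
    - {"x": 0, "y": 0, "z": 0, "turn": 0, "jaw": 0}
    - {"x": 0, "y": 0, "z": 0, "turn": 0, "jaw": 0}
    - {"x": 0, "y": 0, "z": 0, "turn": 0, "jaw": 0}

```text
t: 10.85
tool_pos: [0.4988, -0.3779, 0.197]
tool_rot: [-1.539, 0.368, -0.366]
contact_force: [0.6, 0.8, -0.5]
opening: -0.0005
```

Run:
```python
from h import *
for n in("side","top"):
    c=eyes.get_image(n);o=ctrl.get_obs();print(o["t"],o["tool_pos"],proj(c,o["tool_pos"]))
    cv2.imwrite(f"pics/far_{n}.png",c["img"][:,:,::-1])
```

```text
10.9 [ 0.4990018  -0.3772708   0.19726945] [544.19368203 280.02488841]
10.95 [ 0.49908856 -0.37696597  0.19741408] [540.47253798 251.92636381]
```

View pics/far_top.png

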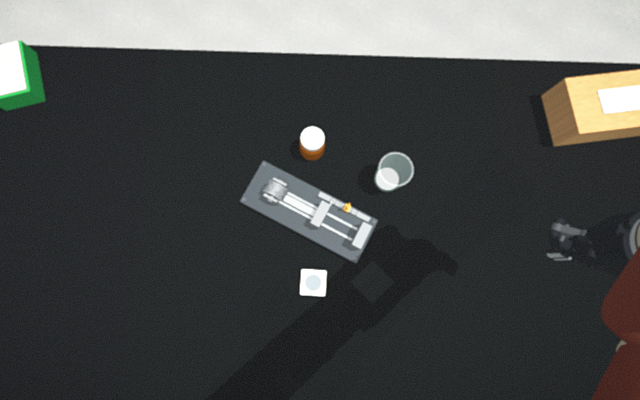

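View pics/far_side.png

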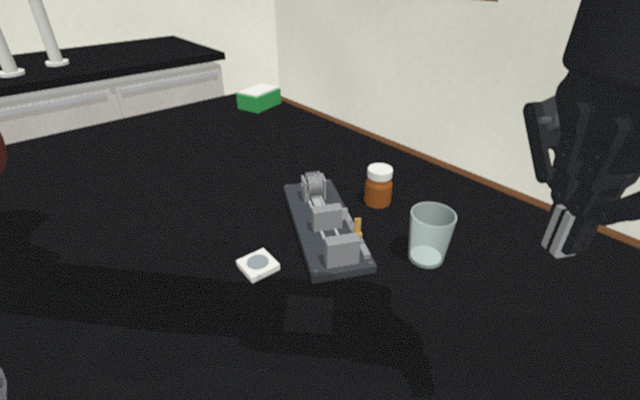

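Run:
```python
import cv2
a=cv2.imread("pics/far_top.png")[210:280,520:620];b=cv2.imread("pics/far_side.png")[190:270,510:610]
cv2.imwrite("pics/ft.png",cv2.resize(cv2.convertScaleAbs(a,alpha=1.7),None,fx=7,fy=7,interpolation=2))
cv2.imwrite("pics/fs.png",cv2.resize(cv2.convertScaleAbs(b,alpha=1.7),None,fx=7,fy=7,interpolation=2))
```

```text
(no output)
```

View pics/ft.png

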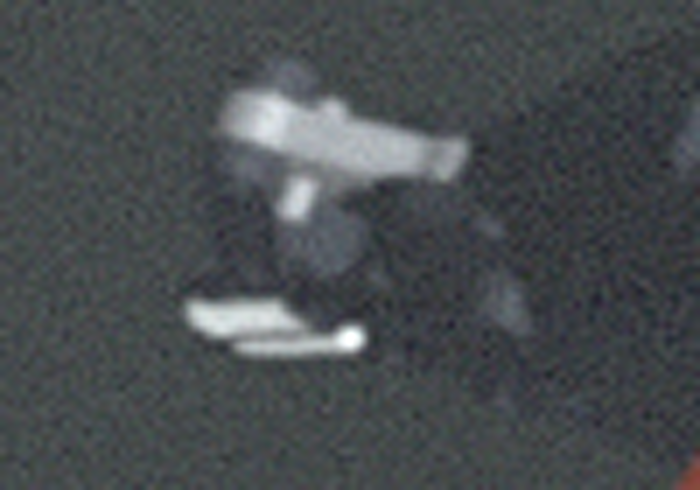

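View pics/fs.png

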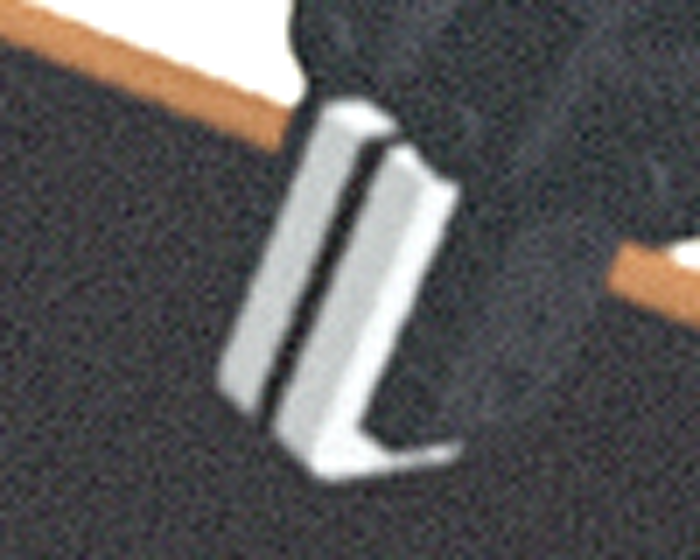

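Run:
```python
from h import *
s=eyes.get_image("side");t=eyes.get_image("top");o=ctrl.get_obs();p=o["tool_pos"]
x,e=tri([ray(s,(547.9,250.7)),ray(t,(550.3,258.3))]);print(x,e,p,"offset",x-p-np.array([-.893,.451,0])*.0135)
for q in("beaker","jar","sample","jaw_pointer","gauge_mark","wheel_top","wheel"):
  r=[]
  for n,c in(("side",s),("top",t)):
    P=pinpoint(n,q) if q in("jaw_pointer","gauge_mark","wheel_top","wheel") else find_in(n,q)
    if P: r.append(ray(c,P[0]["point"]))
  if len(r)==2:print(q,*tri(r))
```

```text
[ 0.48902585 -0.37284922  0.22912404] [np.float64(0.0014967802927097944), np.float64(0.00149678029270988)] [ 0.4992081  -0.37689491  0.19773195] offset [ 0.00187325 -0.00204281  0.03139209]
beaker [ 0.66228966 -0.1843047   0.05261352] [np.float64(0.0006572490937138792), np.float64(0.0006572490937137913)]
jar [ 0.72597265 -0.01268834  0.03477366] [np.float64(0.0005829728901339499), np.float64(0.000582972890133938)]
sample [ 0.44006677 -0.02240156  0.00248861] [np.float64(0.0027903422446003676), np.float64(0.0027903422446003746)]
jaw_pointer [ 0.59378846 -0.05474557  0.06287956] [np.float64(0.0010570204907080992), np.float64(0.0010570204907080255)]
gauge_mark [ 0.59420128 -0.08792905  0.05553945] [np.float64(0.0005559851492508708), np.float64(0.0005559851492509925)]
wheel_top [0.61961407 0.05510888 0.07107609] [np.float64(7.312576348256186e-05), np.float64(7.312576348248569e-05)]
wheel [0.61189142 0.05236526 0.04959628] [np.float64(0.0029029039447983555), np.float64(0.0029029039447983564)]
```

Request:
play_rows:
  moves:
    - {"x": 1.0, "y": 3.7, "z": 0, "turn": 0, "jaw": 0}
    - {"x": 1.0, "y": 3.7, "z": 0, "turn": 0, "jaw": 0}
    - {"x": 1.0, "y": 3.7, "z": 0, "turn": 0, "jaw": 0}
    - {"x": 1.0, "y": 3.7, "z": 0, "turn": 0, "jaw": 0}
    - {"x": 1.0, "y": 3.7, "z": 0, "turn": 0, "jaw": 0}
    - {"x": 1.0, "y": 3.7, "z": 0, "turn": 0, "jaw": 0}
    - {"x": 1.0, "y": 3.7, "z": 0, "turn": 0, "jaw": 0}
    - {"x": 1.0, "y": 3.7, "z": 0, "turn": 0, "jaw": 0}

```text
t: 12.42
tool_pos: [0.579, -0.0804, 0.1977]
tool_rot: [-1.539, 0.367, -0.367]
contact_force: [1.1, -0.0, 0.5]
opening: -0.0
```

Request:
play_rows:
  moves:
    - {"x": 1.0, "y": 3.7, "z": 0, "turn": 0, "jaw": 0}
    - {"x": 1.0, "y": 3.7, "z": 0, "turn": 0, "jaw": 0}
    - {"x": 1.0, "y": 3.5, "z": 0, "turn": 0, "jaw": 0}
    - {"x": 1.4, "y": 3.3, "z": 0, "turn": 0, "jaw": 0}
    - {"x": 0, "y": 0, "z": 0, "turn": 0, "jaw": 0}
    - {"x": 0, "y": 0, "z": 0, "turn": 0, "jaw": 0}
    - {"x": 0, "y": 0, "z": 0, "turn": 0, "jaw": 0}

```text
t: 13.0
tool_pos: [0.6227, 0.0596, 0.1973]
tool_rot: [-1.54, 0.367, -0.366]
contact_force: [-0.2, 0.4, 0.1]
opening: 0.0002
```

```bash
python3 -c "
from h import *
o=ctrl.get_obs();print(ctrl.grasp_offset,o['tool_pos'],o['t'],o['contact_force'])"
```

```text
0.0187 [0.62267274 0.05957637 0.1973414 ] 13.0 [-0.24540946  0.37488388  0.11425905]
```

Request:
play_rows:
  moves:
    - {"x": 0, "y": 0, "z": -2.5, "turn": 0, "jaw": 0}
    - {"x": 0, "y": 0, "z": -2.5, "turn": 0, "jaw": 0}
    - {"x": 0, "y": 0, "z": -2.5, "turn": 0, "jaw": 0}
    - {"x": 0, "y": 0, "z": -2.5, "turn": 0, "jaw": 0}
    - {"x": 0, "y": 0, "z": -1.5, "turn": 0, "jaw": 0}
    - {"x": 0, "y": 0, "z": -1, "turn": 0, "jaw": 0}
    - {"x": 0, "y": 0, "z": 0, "turn": 0, "jaw": 0}
    - {"x": 0, "y": 0, "z": 0, "turn": 0, "jaw": 0}

```text
t: 13.67
tool_pos: [0.6228, 0.0589, 0.0727]
tool_rot: [-1.539, 0.368, -0.368]
contact_force: [-0.4, 0.2, 0.6]
opening: -0.0002
```

Request:
play_rows:
  moves:
    - {"x": 0, "y": 0, "z": -0.4, "turn": 0, "jaw": 0}
    - {"x": 0, "y": 0, "z": -0.4, "turn": 0, "jaw": 0}
    - {"x": 0, "y": 0, "z": -0.2, "turn": 0, "jaw": 0}
    - {"x": 0, "y": 0, "z": 0, "turn": 0, "jaw": 0}
    - {"x": 0, "y": 0, "z": 0, "turn": 0, "jaw": 0}

```text
t: 14.08
tool_pos: [0.6229, 0.0599, 0.0627]
tool_rot: [-1.539, 0.367, -0.367]
contact_force: [-0.5, -0.1, -1.0]
opening: 0.0001
```

```bash
python3 tip.py t3
```

```text
14.3833 [0.62291643 0.05987936 0.06265941] (np.float64(312.9562325118798), np.float64(175.18311480274264))
depth 0.7204846359404623
crop 272 115 x8
```

View pics/t3.png

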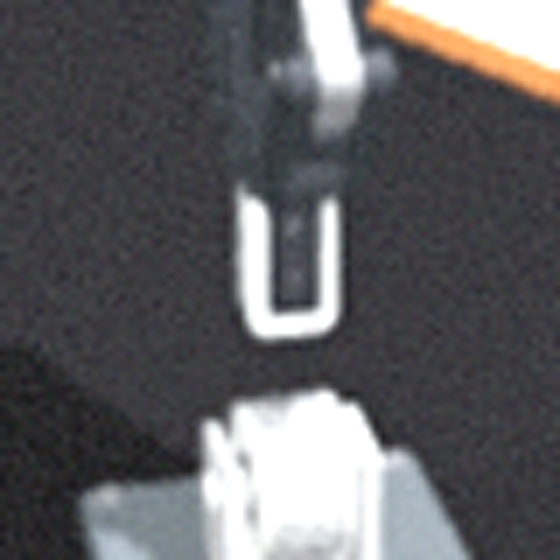

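Request:
play_rows:
  moves:
    - {"x": 0, "y": 0, "z": -0.3, "turn": 0, "jaw": 0}
    - {"x": 0, "y": 0, "z": -0.3, "turn": 0, "jaw": 0}
    - {"x": 0, "y": 0, "z": -0.2, "turn": 0, "jaw": 0}
    - {"x": 0, "y": 0, "z": 0, "turn": 0, "jaw": 0}
    - {"x": 0, "y": 0, "z": 0, "turn": 0, "jaw": 0}

```text
t: 14.8
tool_pos: [0.6225, 0.0598, 0.054]
tool_rot: [-1.54, 0.367, -0.366]
contact_force: [-0.0, 1.1, 0.1]
opening: -0.0
```

Request:
play_rows:
  moves:
    - {"x": 0, "y": 0, "z": -0.2, "turn": 0, "jaw": 0}
    - {"x": 0, "y": 0, "z": -0.1, "turn": 0, "jaw": 0}
    - {"x": 0, "y": 0, "z": 0, "turn": 0, "jaw": 0}
    - {"x": 0, "y": 0, "z": 0, "turn": 0, "jaw": 0}

```text
t: 15.13
tool_pos: [0.6228, 0.0598, 0.0514]
tool_rot: [-1.54, 0.367, -0.367]
contact_force: [0.3, -0.6, 0.3]
opening: -0.0002
```

Request:
play_rows:
  moves:
    - {"x": 0, "y": 0, "z": -0.1, "turn": 0, "jaw": 0}
    - {"x": 0, "y": 0, "z": 0, "turn": 0, "jaw": 0}
    - {"x": 0, "y": 0, "z": 0, "turn": 0, "jaw": 0}

```text
t: 15.38
tool_pos: [0.6228, 0.0598, 0.0505]
tool_rot: [-1.54, 0.367, -0.367]
contact_force: [-0.3, 0.4, 0.1]
opening: -0.0002
```

Request:
play_rows:
  moves:
    - {"x": 0, "y": 0, "z": -0.1, "turn": 0, "jaw": 0}
    - {"x": 0, "y": 0, "z": 0, "turn": 0, "jaw": 0}
    - {"x": 0, "y": 0, "z": 0, "turn": 0, "jaw": 0}

```text
t: 15.63
tool_pos: [0.6227, 0.0598, 0.0494]
tool_rot: [-1.54, 0.367, -0.367]
contact_force: [0.0, 0.4, 0.1]
opening: -0.0
```

Request:
play_rows:
  moves:
    - {"x": 0, "y": 0, "z": -0.1, "turn": 0, "jaw": 0}
    - {"x": 0, "y": 0, "z": 0, "turn": 0, "jaw": 0}
    - {"x": 0, "y": 0, "z": 0, "turn": 0, "jaw": 0}

```text
t: 15.88
tool_pos: [0.6228, 0.0598, 0.0484]
tool_rot: [-1.54, 0.367, -0.367]
contact_force: [-0.9, 0.5, 0.5]
opening: -0.0
```

Request:
play_rows:
  moves:
    - {"x": 0, "y": 0, "z": -0.1, "turn": 0, "jaw": 0}
    - {"x": 0, "y": 0, "z": 0, "turn": 0, "jaw": 0}
    - {"x": 0, "y": 0, "z": 0, "turn": 0, "jaw": 0}

```text
t: 16.13
tool_pos: [0.6227, 0.0598, 0.0474]
tool_rot: [-1.54, 0.367, -0.367]
contact_force: [0.8, -0.3, 0.1]
opening: 0.0002
```

```bash
python3 tip.py t4
```

```text
16.4333 [0.62285085 0.05983446 0.04755479] (np.float64(313.03948237406837), np.float64(182.18382219257782))
depth 0.7285868002274977
crop 273 122 x8
```

View pics/t4.png

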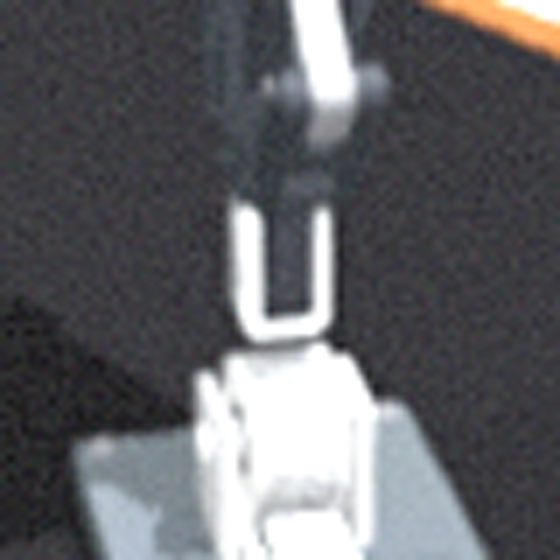

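Request:
play_rows:
  moves:
    - {"x": 0, "y": 0, "z": -0.1, "turn": 0, "jaw": 0}
    - {"x": 0, "y": 0, "z": 0, "turn": 0, "jaw": 0}
    - {"x": 0, "y": 0, "z": 0, "turn": 0, "jaw": 0}

```text
t: 16.68
tool_pos: [0.6227, 0.0598, 0.0464]
tool_rot: [-1.54, 0.367, -0.367]
contact_force: [-0.5, 0.1, 0.4]
opening: -0.0001
```

Request:
play_rows:
  moves:
    - {"x": 0, "y": 0, "z": -0.1, "turn": 0, "jaw": 0}
    - {"x": 0, "y": 0, "z": 0, "turn": 0, "jaw": 0}
    - {"x": 0, "y": 0, "z": 0, "turn": 0, "jaw": 0}

```text
t: 16.93
tool_pos: [0.6227, 0.0599, 0.0454]
tool_rot: [-1.54, 0.367, -0.367]
contact_force: [-0.1, 0.1, -0.5]
opening: 0.0002
```

Request:
play_rows:
  moves:
    - {"x": 0, "y": 0, "z": -0.1, "turn": 0, "jaw": 0}
    - {"x": 0, "y": 0, "z": 0, "turn": 0, "jaw": 0}
    - {"x": 0, "y": 0, "z": 0, "turn": 0, "jaw": 0}

```text
t: 17.18
tool_pos: [0.6227, 0.0598, 0.0444]
tool_rot: [-1.54, 0.367, -0.367]
contact_force: [-0.6, -0.4, -0.1]
opening: 0.0
```

Request:
play_rows:
  moves:
    - {"x": 0, "y": 0, "z": -0.1, "turn": 0, "jaw": 0}
    - {"x": 0, "y": 0, "z": 0, "turn": 0, "jaw": 0}

```text
t: 17.35
tool_pos: [0.6227, 0.0598, 0.0433]
tool_rot: [-1.54, 0.367, -0.367]
contact_force: [1.2, 0.1, -0.2]
opening: -0.0001
```

Request:
play_rows:
  moves:
    - {"x": 0, "y": 0, "z": -0.1, "turn": 0, "jaw": 0}
    - {"x": 0, "y": 0, "z": 0, "turn": 0, "jaw": 0}

```text
t: 17.52
tool_pos: [0.6227, 0.0598, 0.0423]
tool_rot: [-1.54, 0.367, -0.367]
contact_force: [1.4, -0.6, -0.3]
opening: -0.0001
```

```bash
python3 tip.py t5
```

```text
17.8167 [0.62285888 0.05981988 0.04257382] (np.float64(313.07847356863164), np.float64(184.4532450717971))
depth 0.7312748423982275
crop 273 124 x8
```

View pics/t5.png

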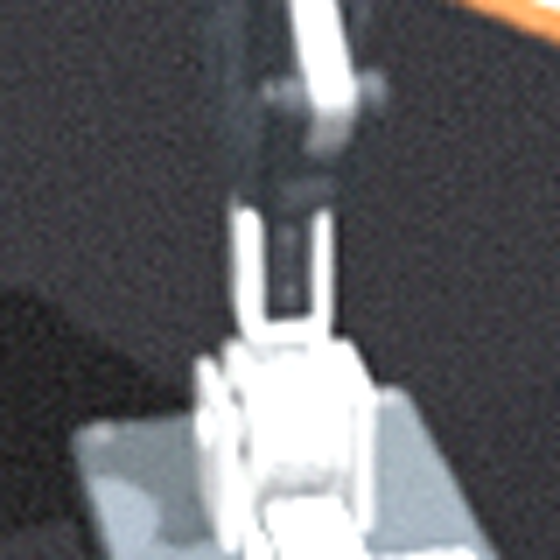

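Run:
```python
from h import *
ims=[eyes.get_image("side")["img"].astype(float) for i in range(3)]
im=np.mean(ims,0)[:,:,::-1][150:200,285:345]
cv2.imwrite("pics/t6.png",cv2.resize(np.clip(im*1.2,0,255).astype(np.uint8),None,fx=11,fy=11,interpolation=cv2.INTER_CUBIC))
```

```text
(no output)
```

View pics/t6.png

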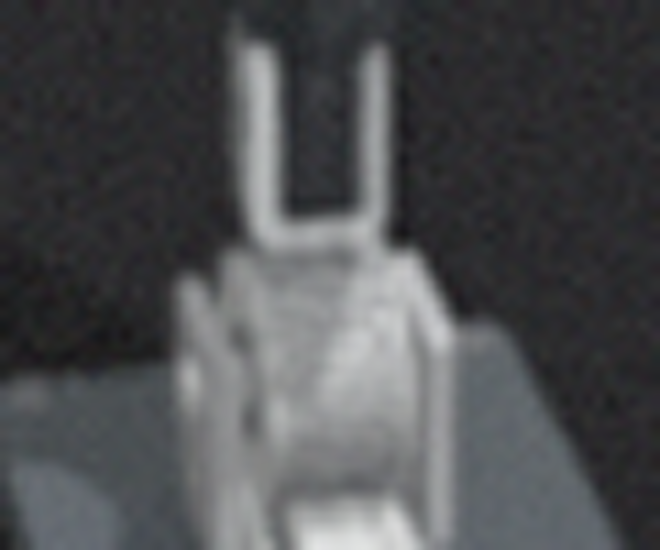

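Request:
play_rows:
  moves:
    - {"x": 0, "y": 0, "z": -0.1, "turn": 0, "jaw": 0}
    - {"x": 0, "y": 0, "z": 0, "turn": 0, "jaw": 0}

```text
t: 18.13
tool_pos: [0.6227, 0.0598, 0.0413]
tool_rot: [-1.54, 0.367, -0.367]
contact_force: [0.0, -0.2, -0.8]
opening: -0.0003
```

Request:
play_rows:
  moves:
    - {"x": 0, "y": 0, "z": -0.1, "turn": 0, "jaw": 0}
    - {"x": 0, "y": 0, "z": 0, "turn": 0, "jaw": 0}

```text
t: 18.3
tool_pos: [0.6229, 0.0598, 0.0407]
tool_rot: [-1.539, 0.367, -0.367]
contact_force: [-0.4, 0.7, 1.0]
opening: -0.0
```

Request:
play_rows:
  moves:
    - {"x": 0, "y": 0, "z": -0.1, "turn": 0, "jaw": 0}
    - {"x": 0, "y": 0, "z": 0, "turn": 0, "jaw": 0}

```text
t: 18.47
tool_pos: [0.6231, 0.0599, 0.0405]
tool_rot: [-1.539, 0.367, -0.367]
contact_force: [-1.4, 0.3, 4.6]
opening: -0.0001
```

Request:
play_rows:
  moves:
    - {"x": 0, "y": 0, "z": -0.1, "turn": 0, "jaw": 0}
    - {"x": -0.18, "y": -0.36, "z": 0, "turn": 0, "jaw": 0}
    - {"x": -0.18, "y": -0.36, "z": 0, "turn": 0, "jaw": 0}
    - {"x": -0.18, "y": -0.36, "z": 0, "turn": 0, "jaw": 0}

```text
t: 18.8
tool_pos: [0.6183, 0.0503, 0.0406]
tool_rot: [-1.537, 0.365, -0.368]
contact_force: [-2.9, 4.1, 8.6]
opening: 0.0001
```

```bash
python3 look.py c
```

```text
side jaw_pointer [344.8 207.1] 0.92 0.02953920722301908 -0.030356067830124105
side gauge_mark [358.5 219.2] 0.44 0.04057347102476892 -0.06850723389767277
top jaw_pointer [332.8 204.6] 0.78 0.025771544759324746 -0.03750162649117674
top gauge_mark [345.1 201.4] 0.59 0.04268360981559894 -0.05584180687914467
19.1 [0.618  0.0496 0.0405] [-3.0306  1.3     8.8895] tip hy 0.07241141351849642 hx 0.0016949643337397882
```

View pics/side_c.png

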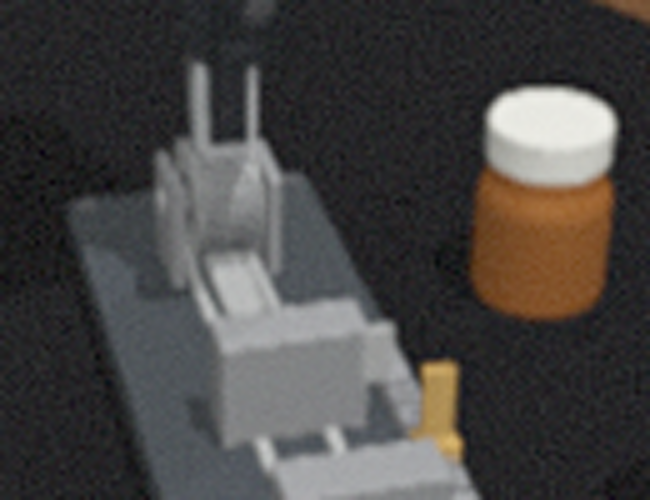

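Request:
play_rows:
  moves:
    - {"x": -0.2, "y": -0.4, "z": 0, "turn": 0, "jaw": 0}
    - {"x": 0, "y": 0, "z": 0, "turn": 0, "jaw": 0}
    - {"x": 0, "y": 0, "z": 1.0, "turn": 0, "jaw": 0}
    - {"x": 0.45, "y": 0.9, "z": 0, "turn": 0, "jaw": 0}
    - {"x": 0.45, "y": 0.9, "z": 0, "turn": 0, "jaw": 0}
    - {"x": 0, "y": 0, "z": 0, "turn": 0, "jaw": 0}
    - {"x": 0, "y": 0, "z": 0, "turn": 0, "jaw": 0}

```text
t: 19.68
tool_pos: [0.6244, 0.0638, 0.048]
tool_rot: [-1.54, 0.366, -0.365]
contact_force: [-0.5, -0.3, 0.4]
opening: -0.0001
```

```bash
python3 look.py d
```

```text
side jaw_pointer [345.5 210.9] 0.85 0.027424821090278436 -0.04132758613977196
side gauge_mark [357.9 216.9] 0.45 0.04164827521201486 -0.062286557582781475
top jaw_pointer [332.3 204.9] 0.78 0.02478753289135579 -0.036911646185377005
top gauge_mark [348.9 202.1] 0.52 0.04493576329893085 -0.06303722910743347
19.9833 [0.6242 0.0629 0.0482] [ 0.2688 -0.8659 -0.2044] tip hy 0.08696549767948356 hx 0.001240290904500717
```

View pics/side_d.png

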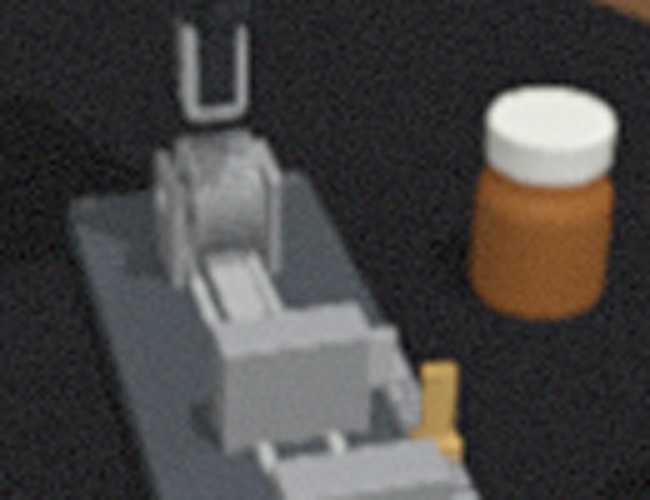

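View pics/top_d.png

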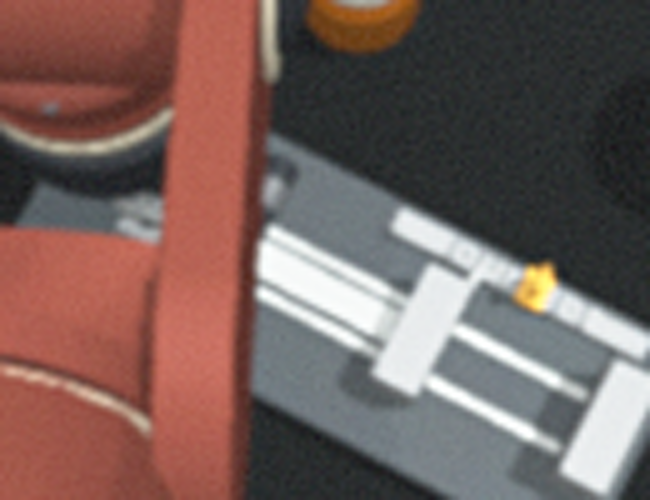

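Request:
play_rows:
  moves:
    - {"x": 0, "y": 0, "z": -0.4, "turn": 0, "jaw": 0}
    - {"x": 0, "y": 0, "z": -0.35, "turn": 0, "jaw": 0}
    - {"x": 0, "y": 0, "z": -0.25, "turn": 0, "jaw": 0}
    - {"x": 0, "y": 0, "z": 0, "turn": 0, "jaw": 0}

```text
t: 20.32
tool_pos: [0.625, 0.0637, 0.0397]
tool_rot: [-1.538, 0.367, -0.367]
contact_force: [-1.8, 1.6, 6.2]
opening: -0.0002
```

Request:
play_rows:
  moves:
    - {"x": -0.18, "y": -0.36, "z": 0, "turn": 0, "jaw": 0}
    - {"x": -0.18, "y": -0.36, "z": 0, "turn": 0, "jaw": 0}
    - {"x": -0.18, "y": -0.36, "z": 0, "turn": 0, "jaw": 0}
    - {"x": -0.18, "y": -0.36, "z": 0, "turn": 0, "jaw": 0}
    - {"x": -0.18, "y": -0.36, "z": 0, "turn": 0, "jaw": 0}
    - {"x": 0, "y": 0, "z": 0, "turn": 0, "jaw": 0}

```text
t: 20.82
tool_pos: [0.6159, 0.0453, 0.0403]
tool_rot: [-1.538, 0.366, -0.367]
contact_force: [-3.1, 1.4, 8.7]
opening: 0.0002
```

Request:
play_rows:
  moves:
    - {"x": 0, "y": 0, "z": 1.0, "turn": 0, "jaw": 0}
    - {"x": 0.45, "y": 0.9, "z": 0, "turn": 0, "jaw": 0}
    - {"x": 0.45, "y": 0.9, "z": 0, "turn": 0, "jaw": 0}
    - {"x": 0, "y": 0, "z": 0, "turn": 0, "jaw": 0}
    - {"x": 0, "y": 0, "z": 0, "turn": 0, "jaw": 0}

```text
t: 21.23
tool_pos: [0.6243, 0.0639, 0.0479]
tool_rot: [-1.54, 0.366, -0.365]
contact_force: [-0.2, 0.1, 0.1]
opening: -0.0001
```

```bash
python3 look.py e
```

```text
side jaw_pointer [348.4 215.7] 0.96 0.027968608578571832 -0.055498280333960356
side gauge_mark [356.1 217.1] 0.47 0.03869711279980943 -0.06213024680295516
top jaw_pointer [338.9 208.8] 0.57 0.02398290980588311 -0.05178917415506447
top gauge_mark [344.9 202.9] 0.6 0.03985065956813554 -0.056842719868334037
21.5333 [0.6242 0.0628 0.0482] [-0.0012  0.7081  0.6219] tip hy 0.08696761797528177 hx 0.0012710768933336637
```

View pics/side_e.png

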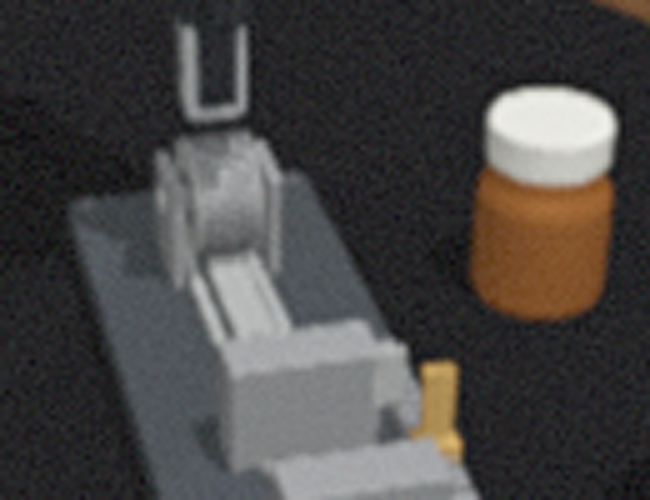

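View pics/top_e.png

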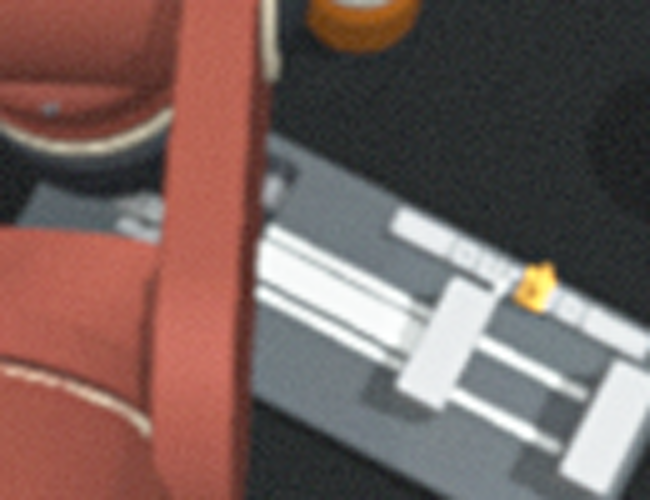

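```bash
cat > ov.py <<'E'
from h import *
import sys
ctr=np.array([.584,-.0143]);yv=np.array([.449,.8935]);xv=np.array([.8935,-.449])
gy,py=float(sys.argv[1]),float(sys.argv[2])
for n,(x0,y0,w,h) in(("side",(325,195,50,50)),("top",(315,185,50,45))):
    ims=[]
    for i in range(4):
        c=eyes.get_image(n);ims.append(c["img"].astype(float))
    s=12
    im=cv2.resize(np.mean(ims,0).astype(np.uint8)[y0:y0+h,x0:x0+w,::-1],None,fx=s,fy=s,interpolation=cv2.INTER_CUBIC)
    ra=im.copy()
    for yy,xa,xb,zb,col in((gy,.035,.045,.04,(0,0,255)),(py,.025,.0325,.05,(0,255,0))):
        pt=lambda hx,hy,z:tuple(int(v) for v in (proj(c,[*(ctr+hx*xv+hy*yv),z])-[x0,y0]+.5)*s)
        q=[pt(a,yy+d,.06) for a,d in((xa,-.0015),(xb,-.0015),(xb,.0015),(xa,.0015))]
        cv2.polylines(im,[np.array(q)],True,col,1)
        for a in(xa,xb):cv2.line(im,pt(a,yy-.0015,.06),pt(a,yy-.0015,zb),col,1)
    cv2.imwrite(f"pics/ov_{n}_{sys.argv[3]}.png",im)
E
python3 ov.py -0.063 -0.053 e
```

```text
(no output)
```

View pics/ov_side_e.png

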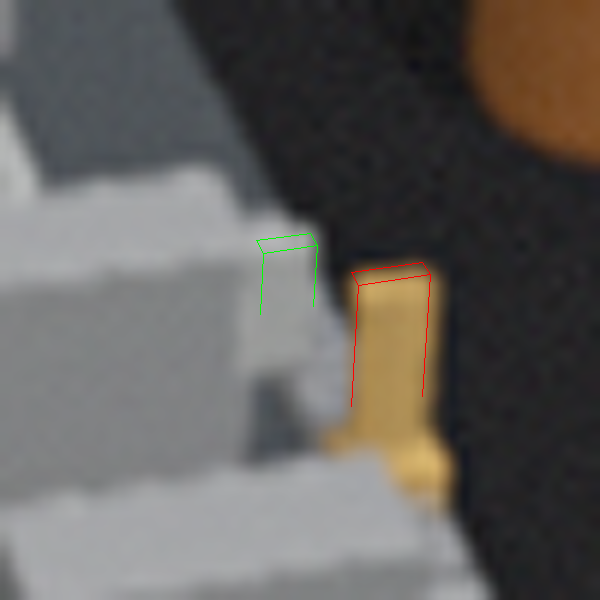

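View pics/ov_top_e.png

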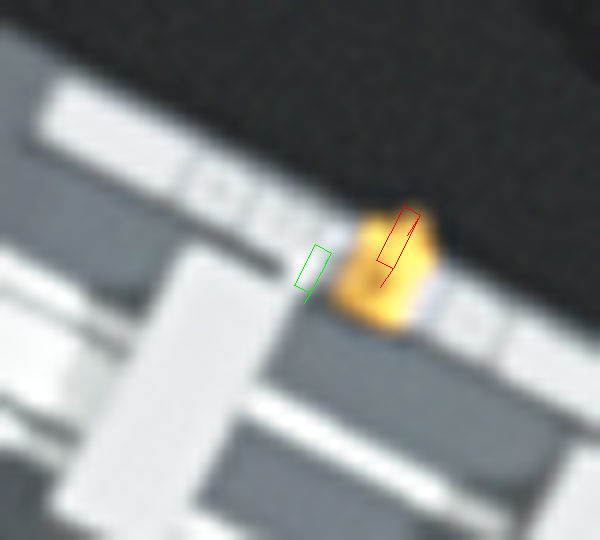

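Request:
play_rows:
  moves:
    - {"x": 0, "y": 0, "z": -0.4, "turn": 0, "jaw": 0}
    - {"x": 0, "y": 0, "z": -0.35, "turn": 0, "jaw": 0}
    - {"x": 0, "y": 0, "z": -0.25, "turn": 0, "jaw": 0}
    - {"x": 0, "y": 0, "z": 0, "turn": 0, "jaw": 0}

```text
t: 22.27
tool_pos: [0.6251, 0.0638, 0.0397]
tool_rot: [-1.538, 0.366, -0.367]
contact_force: [-1.6, 1.8, 6.0]
opening: -0.0
```

Request:
play_rows:
  moves:
    - {"x": -0.18, "y": -0.36, "z": 0, "turn": 0, "jaw": 0}
    - {"x": -0.18, "y": -0.36, "z": 0, "turn": 0, "jaw": 0}
    - {"x": -0.18, "y": -0.36, "z": 0, "turn": 0, "jaw": 0}
    - {"x": -0.18, "y": -0.36, "z": 0, "turn": 0, "jaw": 0}
    - {"x": -0.09, "y": -0.18, "z": 0, "turn": 0, "jaw": 0}
    - {"x": 0, "y": 0, "z": 0, "turn": 0, "jaw": 0}

```text
t: 22.77
tool_pos: [0.617, 0.0476, 0.0405]
tool_rot: [-1.538, 0.366, -0.367]
contact_force: [-4.5, 2.1, 9.1]
opening: 0.0
```

Request:
play_rows:
  moves:
    - {"x": 0, "y": 0, "z": 1.0, "turn": 0, "jaw": 0}
    - {"x": 0.4, "y": 0.8, "z": 0, "turn": 0, "jaw": 0}
    - {"x": 0.4, "y": 0.8, "z": 0, "turn": 0, "jaw": 0}
    - {"x": 0, "y": 0, "z": 0, "turn": 0, "jaw": 0}
    - {"x": 0, "y": 0, "z": 0, "turn": 0, "jaw": 0}

```text
t: 23.18
tool_pos: [0.6242, 0.0635, 0.0478]
tool_rot: [-1.54, 0.367, -0.365]
contact_force: [0.2, -0.2, 0.5]
opening: -0.0002
```

```bash
python3 ov.py -0.0635 -0.0595 f; python3 look.py f
```

```text
side jaw_pointer [350.4 217.6] 0.77 0.029490448182850362 -0.06128675569518364
side gauge_mark [351.3 218.7] 0.6 0.029966032128104877 -0.06450274811135996
top jaw_pointer [342.9 211.2] 0.65 0.023432694142818365 -0.060818312835983046
top gauge_mark [347.9 202.1] 0.62 0.044017424940364716 -0.06130877211044227
23.8833 [0.6243 0.0628 0.0485] [-0.4343  1.1436 -0.3187] tip hy 0.0869883453092073 hx 0.0014280668810326045
```

View pics/ov_side_f.png

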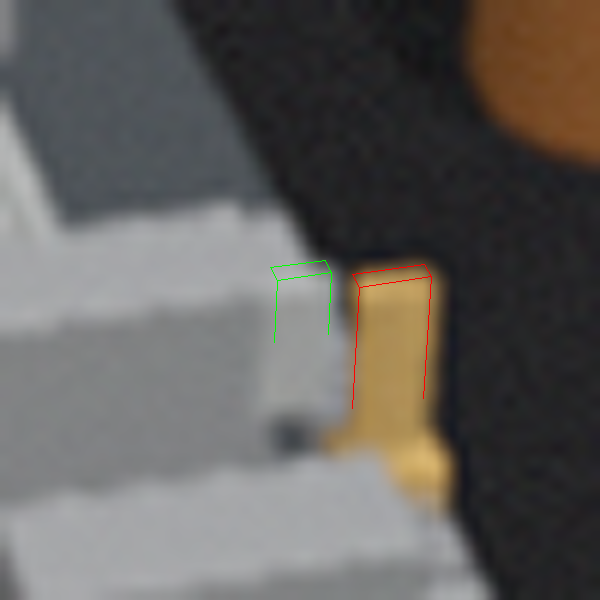

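View pics/ov_top_f.png

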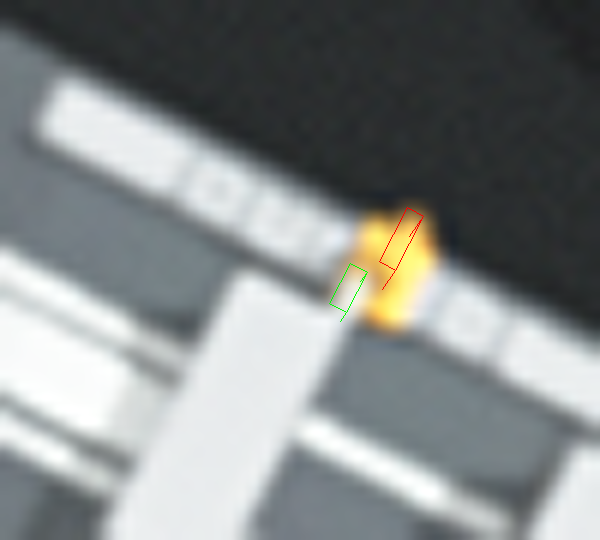

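```bash
cat > zm.py <<'E'
from h import *
import sys
for n,(x0,y0,w,h) in(("side",(340,205,28,28)),("top",(330,192,28,28))):
    im=np.mean([eyes.get_image(n)["img"].astype(float) for i in range(6)],0)[y0:y0+h,x0:x0+w,::-1]
    lo,hi=(60,200) if n=="side" else (90,255)
    im=np.clip((im-lo)/(hi-lo)*255,0,255).astype(np.uint8)
    cv2.imwrite(f"pics/zm_{n}_{sys.argv[1]}.png",cv2.resize(im,None,fx=20,fy=20,interpolation=cv2.INTER_CUBIC))
print(ctrl.get_obs()["t"])
E
python3 zm.py f
```

```text
24.4833
```

View pics/zm_side_f.png

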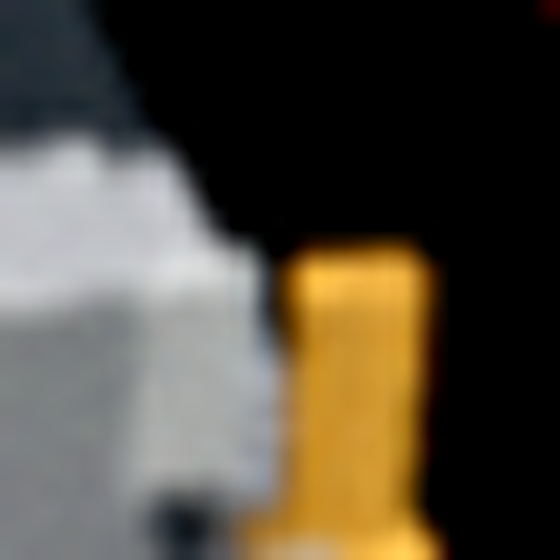

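View pics/zm_top_f.png

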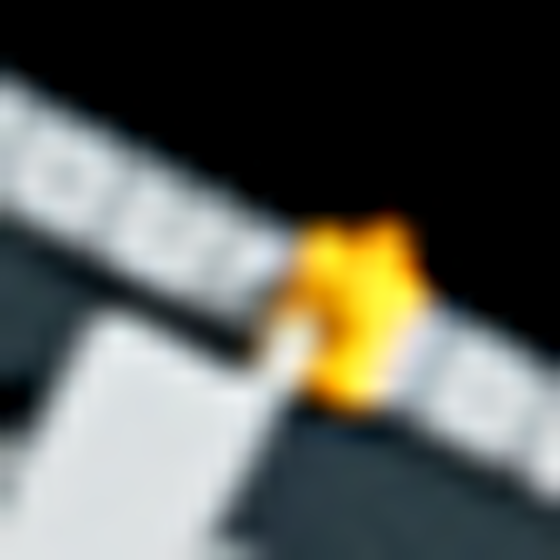

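Request:
play_rows:
  moves:
    - {"x": 0, "y": 0, "z": -0.4, "turn": 0, "jaw": 0}
    - {"x": 0, "y": 0, "z": -0.35, "turn": 0, "jaw": 0}
    - {"x": 0, "y": 0, "z": -0.25, "turn": 0, "jaw": 0}
    - {"x": 0, "y": 0, "z": 0, "turn": 0, "jaw": 0}
    - {"x": -0.18, "y": -0.36, "z": 0, "turn": 0, "jaw": 0}
    - {"x": -0.18, "y": -0.36, "z": 0, "turn": 0, "jaw": 0}
    - {"x": 0, "y": 0, "z": 0, "turn": 0, "jaw": 0}
    - {"x": 0, "y": 0, "z": 0, "turn": 0, "jaw": 0}

```text
t: 25.15
tool_pos: [0.6213, 0.0565, 0.0405]
tool_rot: [-1.538, 0.366, -0.367]
contact_force: [-3.6, 2.9, 9.3]
opening: -0.0001
```

Request:
play_rows:
  moves:
    - {"x": 0, "y": 0, "z": 1.0, "turn": 0, "jaw": 0}
    - {"x": 0, "y": 0, "z": 0, "turn": 0, "jaw": 0}
    - {"x": 0, "y": 0, "z": 0, "turn": 0, "jaw": 0}

```text
t: 25.4
tool_pos: [0.6212, 0.0555, 0.049]
tool_rot: [-1.539, 0.366, -0.368]
contact_force: [-0.3, 0.1, 0.2]
opening: -0.0001
```

```bash
python3 zm.py g; python3 look.py g
```

```text
26.0
side jaw_pointer [349.9 219.2] 0.84 0.027412024132061626 -0.06527591798664405
side gauge_mark [356.8 219.4] 0.44 0.037801618365702026 -0.06838527441762915
top jaw_pointer [345.4 210.7] 0.61 0.026590796535470848 -0.06467502026532483
top gauge_mark [346.3 202.3] 0.42 0.042194964542518976 -0.05872304593112724
26.3 [0.6207 0.0557 0.0485] [ 0.4044  0.4892 -0.2571] tip hy 0.07898946884443223 hx 0.0013912815224804457
```

View pics/zm_side_g.png

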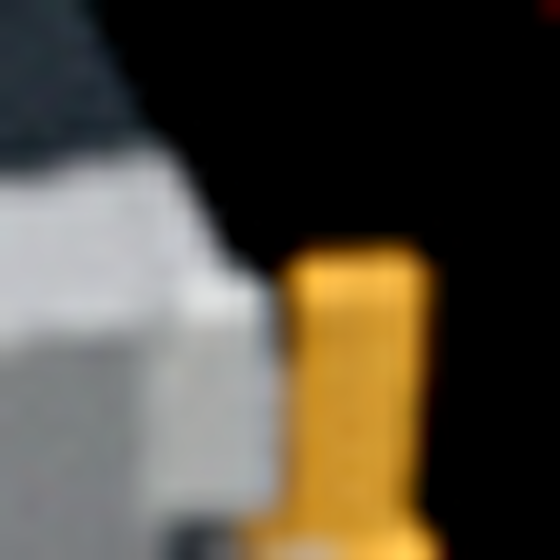

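View pics/zm_top_g.png

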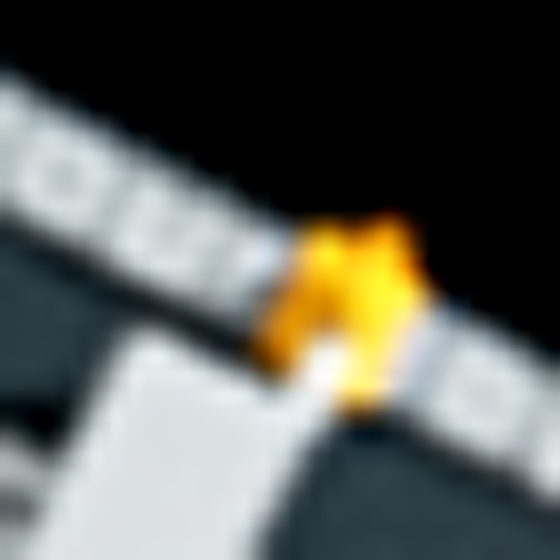

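Request:
play_rows:
  moves:
    - {"x": 0, "y": 0, "z": 2.0, "turn": 0, "jaw": 0}
    - {"x": 0, "y": 0, "z": 3.5, "turn": 0, "jaw": 0}
    - {"x": 0, "y": 0, "z": 3.5, "turn": 0, "jaw": 0}
    - {"x": 0, "y": 0, "z": 3.5, "turn": 0, "jaw": 0}
    - {"x": -1, "y": 3.5, "z": 0, "turn": 0, "jaw": 0}
    - {"x": -1, "y": 3.5, "z": 0, "turn": 0, "jaw": 0}
    - {"x": -1, "y": 3.5, "z": 0, "turn": 0, "jaw": 0}
    - {"x": -1, "y": 3.5, "z": 0, "turn": 0, "jaw": 0}

```text
t: 26.97
tool_pos: [0.5803, 0.1968, 0.174]
tool_rot: [-1.539, 0.367, -0.368]
contact_force: [0.5, 0.7, -0.8]
opening: -0.0001
```

Request:
play_rows:
  moves:
    - {"x": -1, "y": 3.5, "z": 0, "turn": 0, "jaw": 0}
    - {"x": -1, "y": 3.5, "z": 0, "turn": 0, "jaw": 0}
    - {"x": -1, "y": 3.5, "z": 0, "turn": 0, "jaw": 0}
    - {"x": 0, "y": 0, "z": 0, "turn": 0, "jaw": 0}
    - {"x": 0, "y": 0, "z": 0, "turn": 0, "jaw": 0}

```text
t: 27.38
tool_pos: [0.5499, 0.3023, 0.1734]
tool_rot: [-1.54, 0.364, -0.364]
contact_force: [-0.1, -0.4, 0.3]
opening: 0.0004
```

```bash
python3 ov.py -0.0635 -0.0635 h
python3 - <<'E'
from h import *
for n in("side","top"):
    c=eyes.get_image(n)["img"];cv2.imwrite(f"pics/{n}_end.png",c[:,:,::-1])
    a=cv2.cvtColor(cv2.imread(f"pics/{n}0.png"),cv2.COLOR_BGR2GRAY);b=cv2.cvtColor(c,cv2.COLOR_RGB2GRAY)
    for q in("beaker","jar","sample","fixed"):
        # patch shift
        m={"side":dict(beaker=(400,195,70,80),jar=(355,155,45,60),sample=(228,240,60,45),fixed=(310,225,70,60)),"top":dict(beaker=(365,145,55,55),jar=(290,120,45,45),sample=(292,262,42,42),fixed=(340,205,45,65))}[n][q]
        x,y,w,h=m;r=cv2.matchTemplate(b[y-8:y+h+8,x-8:x+w+8],a[y:y+h,x:x+w],cv2.TM_CCOEFF_NORMED);_,s,_,l=cv2.minMaxLoc(r);print(n,q,l[0]-8,l[1]-8,round(s,3))
o=ctrl.get_obs();print(o["t"],o["tool_pos"],o["contact_force"])
E
```

```text
side beaker 0 0 0.997
side jar 0 0 0.997
side sample 0 0 0.998
side fixed 0 0 0.963
top beaker 0 0 0.999
top jar 0 0 0.999
top sample 0 0 0.999
top fixed 0 0 0.981
27.8833 [0.55097104 0.30004933 0.17353047] [-0.2315191   0.25022674  0.79331627]
```

View pics/ov_side_h.png

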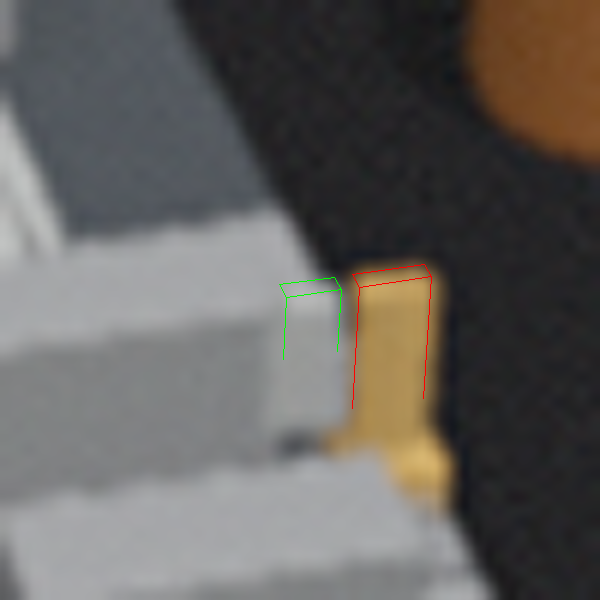

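View pics/ov_top_h.png

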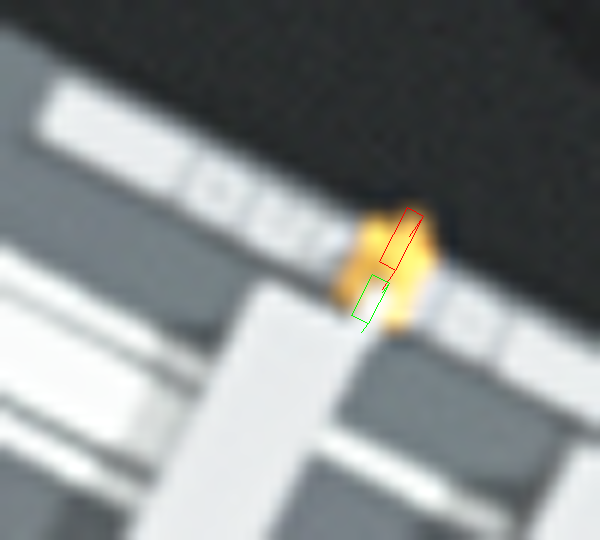

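```bash
python3 -c "
from h import *
print(finish_job())"
```

```text
the job is handed in; nothing more can be done
None
```

I closed the holder to the gauge mark and handed the job in at about 28 s. It took four strokes of a shut fingertip on top of the wheel: about 16, 20, 18 and 8 mm of rim, with 6 to 9 N of downward force. No verdict was reported.

**Final checks**
- **Pointer against tab:** the side camera shows them in line within about 0.5 mm. The top camera suggests the pointer may be 0.7 to 1.5 mm short. Both are inside the 3 mm limit.
- **Holder and bystanders:** the holder's fixed-jaw end, beaker, jar and sample plate show no pixel shift from the first pictures in either camera.
- **Hand:** clear of everything, with the contact force at noise level.

**Disagreements**
- **Reported tool height:** the reported height does not match the real fingertip. The tip first touched the wheel at a reported z of about 0.0405 m instead of 0.072 m. Two-camera triangulation in free space also put the tip about 31 mm above the reported TCP. I went by the cameras and the measured contact force.
- **Pinch rule:** measured from the real tip, the grasp point stayed about 19 mm above the wheel top. If the rule is judged on the reported pose instead, the grasp point would read too low, at about 0.059 m against the 0.078 m limit.
- **Gauge network:** its gauge-mark points scattered by several millimetres, so I relied on zoomed views and projected outlines for the final alignment.

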